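# Fill the bath insert and rock it free

## Robot

A 6-joint arm with a two-finger parallel gripper is mounted at the origin on a cart in front of the work surface, level with it; the furniture and walls round the work are solid. World frame = base frame: x ahead of the robot, y to its left, z up, the work surface at z = 0. Lengths are in m, angles in rad, forces in N, time in s.
With the tool pointing down it reaches from about 0.425 to 0.95 m from the base axis. Payload 3.5 kg.
Tool frame: the origin (TCP) lies on the centre line of the jaws, within the pads' length; the fingertips stand 25 mm ahead of it and the grasp point (between the pads) lies 6 mm ahead of it; y points along the fingers, z is the direction in which the jaws open and shut, and the axes are right-handed (so a half turn about y gives the same grasp; the last joint's range is limited). The gripper opens to 85 mm and grips with 20 to 120 N. Pads are 22 mm wide; open, the fingers measure 114 mm over their backs; the gripper's body (76 mm by 85 mm) begins 54 mm behind the grasp point. The pads swing forward as they close: fully open they stand 13 mm farther back than shut.
Start: joints at [0.952, 0.286, 1.577, -0, 1.279, -0.15], TCP at [0.305, 0.602, 0.234] pointing down, gripper open.
Joint ranges: [-2.77, 2.77], [-0.9, 2.22], [0.21, 2.48], [-1.53, 4.67], [0.24, 2.81], [-2.84, 2.84]. Speed limits (rad/s): [2.79, 2.79, 3.14, 3.14, 3.14, 3.14].

## Interface

Orientations are given as a unit quaternion [x, y, z, w].
In Python, from plant import ctrl gives the robot as it stands.
- The arm moves only by the tool arm_command, never from a script. Its argument "steps" is a list of rows, each an object with "hand": the opening, from 0 (shut) to 1 (fully open); "travel": the shift along the tool's x, y, z in units of 0.3 m (1.0 is 0.3 m), a list of three; "rotation": the turn, a rotation vector about the tool's x, y, z in units of 30 degrees (1.0 is 30 degrees), a list of three. A call has 1 to 20 rows; each row shifts and turns the pose as measured when the row begins, along the tool's axes as they then stand; what a row does not reach is not made up. A row lasts 1/8 s, in which the tool goes at most 62.5 mm and 10.7 degrees, less where a joint would pass 70% of its speed; a pose out of reach is approached as far as the arm can. A call with a number of a shift or a turn outside -1 to 1 is refused whole. A call with a gripper value outside its range is refused whole. The fingers move at their own pace and stop on an object; "grip_force" is the grip in N (left out, the last holds). Time passes only in rows, so rows that do not move let the fingers close. It gives the time, the measured TCP pose, the force and the opening at its end, in the units of the state.
- ctrl.get_state(): the state, without advancing time (a new reading comes with each control period).
- ctrl.read_camera(name): name is "scene" or "top"; returns (picture, depth): 480x640x3 uint8, blue, green, red; 480x640 float32, m along the optical axis (not along the pixel's ray), 0 where there is no reading.
- ctrl.camera_params(name): a dict with "fx", "fy", "cx", "cy" (pixels), "distortion" ([k1, k2, p1, p2, k3] as OpenCV has them; the pictures are not rectified), "extrinsics" (4x4, takes a point from camera to world coordinates). Camera axes: x right, y down, z forward; pixel columns grow to the right and rows downward; lengths in m; the calibration is good to about 2 mm. A picture is of the moment at which its call begins. camera_params takes no time and is no camera call.
- ctrl.sign_off(): hands the job in, once; it reports no verdict.
Trained networks look in the newest picture that a camera, given by its name, has taken for a name from the list of things; names that differ only in an ending like _2 or _b are one class to them, and where a whole thing is asked for, a point or a joint stands for the part that bears it (a point fixed in the world has none). Each returns a list of dicts, best first, with "score" (0 to 1); they miss things now and then, are a little off and sometimes report something else, mostly with a low value. They report only what shows in the picture. A call takes as long as a camera call.
- ctrl.masks_of(camera, thing): "region" (480x640 bool, what is visible of it) and "at" ([column, row] in pixels, amid what is visible of it).
The state is a dict: "time": time; "qpos": joint angles; "dq": joint speeds; "joint_efforts": joint torques, N m; "eef_pos": TCP position; "tcp_rot": TCP orientation; "contact_force": force on the tool from outside, world axes, zero at the start; "wrist_torque": the same for the moment, N m; "opening": opening from 0.0 (shut) to 1.0 (fully open).
Only numpy, scipy, OpenCV 4.12 (cv2) and the standard library are available. Lean on these libraries where they do the work, as an engineer would, in place of code of your own. Each camera call takes 0.05 s, during which the arm holds its last target.

## Task

Stand the vial that is loose on the bench upright in the empty bore of the aluminium insert, right down to the bottom, and let go of it. Then take the insert by its lifting tab, rock it from side to side until the two clamp shoes of the dry bath have been pushed back and it comes free, and lift it out upright with both vials in it. Finish still holding it, motionless and just clear above the bath (about two centimetres), and leave the other things on the bench where they are.

Things in the scene. Friction and masses are not known exactly. Their poses are not given: they have to be found in the camera images.
- loose_vial_mid (a point): centre (half-way up) of the loose screw-cap vial with a white cap, 15 mm in diameter and 50 mm tall, 12 g, standing upright alone on the bench to the left of the dry bath; z is its own axis
- seated_vial_mid (a point): centre of an equal white-capped vial that already stands in the insert's far bore; it rides along with the insert
- insert_tab (a point): grasp point of the aluminium insert (about 0.42 kg): on the flat upright lifting tab in the middle of its top (12 mm thick in y, 24 mm in x, 45 mm high), 28 mm above the insert's flat top, 17 mm below the tab's top. Axes: x along the line of the bores, y across it (the rocking direction), z up. Block 84 x 39 mm; shoe noses lie in 3.5 mm deep grooves along its y sides
- insert_foot (a point): middle of the underside of the insert's foot (12 mm wide in y, 70 mm long), 88 mm below insert_tab, 60 mm below the flat top. It stands between 4.5 mm high rails, 1.5 mm play, on the well's floor 10 mm above the bench. The insert rocks about it in its y-z plane. Pulled straight up with the shoes not pushed back, it rises about 3.5 mm and stops hard
- bore_near (a point): centre of the mouth of the EMPTY bore, in the insert's flat top, 28 mm to the -x side of the tab's middle (the robot's side); round, 18 mm in diameter, 21.5 mm deep, so that a vial fully down stands 28.5 mm out of it and its centre is 3.5 mm above this point
- bore_far (a point): centre of the mouth of the other bore, equal, 28 mm to the +x side; holds seated_vial
- dry_bath: the dry bath, a fixed grey housing, 150 (x) by 132 mm (y); origin: middle of its underside, on the bench; x away from its front panel, y to its left, z up. Deck 52 mm above the bench, highest points (straps over the shoes) 63 mm. Its well, open above, is 92 mm in x and 60 mm in y; the insert stands in it, axes parallel, flat top 70 mm above the bench
- shoe_left (a joint): flat steel clamp shoe on the deck at the bath's +y side, 30 mm wide: how far it is pushed outwards (+y), m. About 0 at the start, stop at 0.010. Stiff (about 13 N at its nose, 45 mm above the insert's foot), stays where pushed. Tilting the insert's top to +y pushes it: 0.15 rad moves it 5 to 6 mm. The insert clears it from about 0.004 on
- shoe_right (a joint): the equal shoe at the bath's -y side: how far it has been pushed outwards (-y) in m, by tilting the insert's top towards -y
- amber_bottle: brown reagent bottle, 60 mm wide, 125 mm tall, bystander; origin at the middle of its underside
- tips: pipette tip box with clear lid, 74x110x72 mm, bystander; origin at the middle of its underside
- lab_timer: square timer, 62x62x21 mm, bystander; origin at the middle of its underside
- tape_roll: roll of stickers, 52 mm across, 22 mm high, bystander; origin at the middle of its underside
- marker: marker pen lying on the bench, 126 mm long, 14 mm thick, bystander; origin under its middle
- pocket_calculator: calculator, 120x74x15 mm, bystander; origin at the middle of its underside

How it is judged:
By the outcome, as a careful person would: the job done as asked, in the order asked, and still so for the second after the job is handed in, while the arm keeps its last pose, push and grip.
It also fails if it takes over 58 s, if anything falls off the work surface, if the arm or the gripper's body presses on something with over 40 N, if the wrist force passes 120 N, or if a joint passes its speed limit or range.

## Working session

There is one attempt and no reset: what is moved stays moved. The work goes in short steps, Python scripts to look and compute and a tool call to move; the robot and the scene stay as the last step left them, time stands still between calls to the robot, and variables do not carry over. Pictures are saved under pics/ and viewed, and the job is handed in when it is done.

Besides the shell and the picture viewer there is one more tool, called after "Call:" as a command line: name --argument value ..., lists and objects as JSON in quotes. arm_command: Moves the arm, as the interface text tells. Shifts and turns lie within -1 to 1; 1 stands for 0.3 m of shift or 30 degrees of turn. Its arguments: {"type":"object","properties":{"steps":{"type":"array","items":{"type":"object","properties":{"hand":{"type":"number"},"travel":{"type":"array","items":{"type":"number","minimum":-1,"maximum":1}},"rotation":{"type":"array","items":{"type":"number","minimum":-1,"maximum":1}}}}},"grip_force":{"type":"number"}},"required":["steps"]}

```bash
mkdir -p pics; ls; python3 - <<'E'
from plant import ctrl
import cv2,numpy as np
print(ctrl.get_state())
for n in ("scene","top"):
    im,d=ctrl.read_camera(n); cv2.imwrite(f"pics/{n}0.png",im); np.save(f"/tmp/{n}0.npy",d)
    print(n,ctrl.camera_params(n))
E
```

```text
pics
{'time': 0.0, 'qpos': array([ 9.52000964e-01,  2.87228720e-01,  1.57817940e+00, -1.16840504e-05,
        1.27857471e+00, -1.50015462e-01]), 'dq': array([-0.00067325, -0.00078435, -0.00034414, -0.00049302,  0.00039884,
        0.00034686]), 'joint_efforts': array([ 6.63824740e-04, -4.05965638e+01, -2.92629254e+01, -1.55141743e-04,
        5.67983123e-03, -8.47276681e-06]), 'eef_pos': array([0.30456953, 0.60165541, 0.23230382]), 'tcp_rot': array([ 0.68855645, -0.16453727,  0.16391079, -0.68698672]), 'contact_force': array([-0.15074395,  0.49568185, -0.04050966]), 'wrist_torque': array([ 0.04866654, -0.01586481, -0.03756467]), 'opening': 1.0005272559271825}
scene {'fx': 603.7602236629529, 'fy': 603.7602236629529, 'cx': 328.4462073704014, 'cy': 245.2562532816667, 'distortion': array([0.04695322, 0.        , 0.        , 0.        , 0.        ]), 'extrinsics': array([[-0.56277589, -0.40561092,  0.7202521 , -0.22230659],
       [-0.82646727,  0.29226636, -0.48117795,  0.69641357],
       [-0.01533442, -0.86606014, -0.49970461,  0.6240391 ],
       [ 0.        ,  0.        ,  0.        ,  1.        ]])}
top {'fx': 479.0546143050726, 'fy': 479.0546143050726, 'cx': 324.8329867033429, 'cy': 242.05070840740174, 'distortion': array([-0.06314804,  0.        ,  0.        ,  0.        ,  0.        ]), 'extrinsics': array([[-0.02506642, -0.99763656,  0.06397634,  0.49337504],
       [-0.99924781,  0.02310991, -0.03114073,  0.18296063],
       [ 0.02958865, -0.06470881, -0.99746543,  1.02754917],
       [ 0.        ,  0.        ,  0.        ,  1.        ]])}
```

View pics/scene0.png

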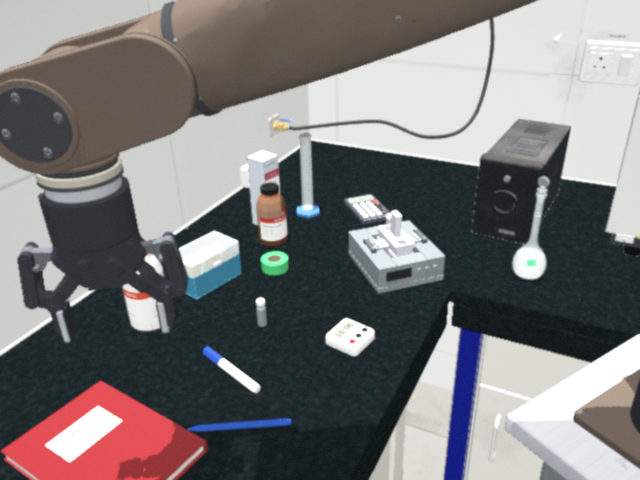

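View pics/top0.png

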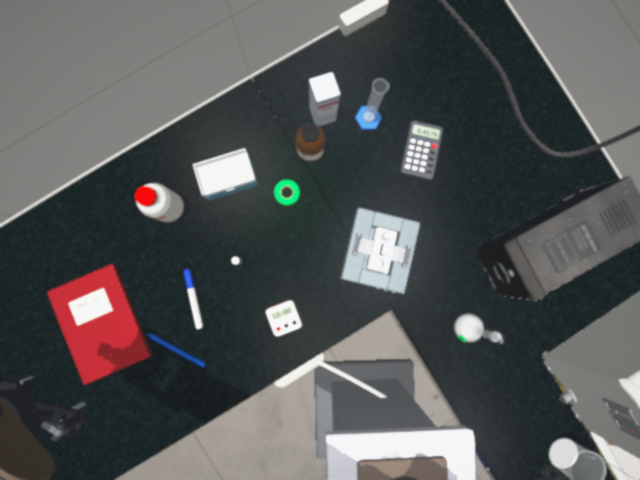

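Scene view: the loose vial is at (261,312) and the bath at (396,255), with the tab at (396,218). Top view: the vial cap is at (235,260) and the bath centre at (381,250). Next I measure.

```bash
cat > h.py <<'E'
from plant import ctrl
import cv2,numpy as np
from scipy.spatial.transform import Rotation as R
def ray(n,uv):
    p=ctrl.camera_params(n);K=np.array([[p['fx'],0,p['cx']],[0,p['fy'],p['cy']],[0,0,1]])
    q=cv2.undistortPoints(np.array(uv,float).reshape(-1,1,2),K,np.array(p['distortion']))[:,0]
    T=p['extrinsics']; d=np.c_[q,np.ones(len(q))]
    return T[:3,3],d@T[:3,:3].T      # d has unit optical depth
def proj(n,P):
    p=ctrl.camera_params(n);K=np.array([[p['fx'],0,p['cx']],[0,p['fy'],p['cy']],[0,0,1]])
    T=np.linalg.inv(p['extrinsics']);
    return cv2.projectPoints(np.array(P,float).reshape(-1,3),cv2.Rodrigues(T[:3,:3])[0],T[:3,3],K,np.array(p['distortion']))[0][:,0]
def onz(n,uv,z):
    o,d=ray(n,uv); return o+d*((z-o[2])/d[:,2])[:,None]
def cloud(n,d,mask=None):
    m=d>0
    if mask is not None: m&=mask
    v,u=np.nonzero(m); o,r=ray(n,np.c_[u,v]); return o+r*d[v,u][:,None],u,v
def tri(a,b):
    (o1,d1),(o2,d2)=ray('scene',a),ray('top',b); d1,d2=d1[0],d2[0]
    s=np.linalg.lstsq(np.c_[d1,-d2],o2-o1,rcond=None)[0]
    p,q=o1+s[0]*d1,o2+s[1]*d2; return (p+q)/2,np.linalg.norm(p-q)
E
python3 - <<'E'
from h import *
import pickle
out={}
for n in ("scene","top"):
    d=np.load(f"/tmp/{n}0.npy")
    im=cv2.imread(f"pics/{n}0.png")
    for t in ("loose_vial_mid","seated_vial_mid","insert_tab","bore_near","bore_far","dry_bath","insert_foot"):
        r=ctrl.masks_of(n,t); out[n,t]=r
        for x in r[:3]:
            P,_,_=cloud(n,d,x['region'])
            print(n,t,round(x['score'],2),np.round(x['at'],1),x['region'].sum(),np.round(np.median(P,0),4) if len(P) else None, np.round(P.max(0),3) if len(P) else None)
pickle.dump(out,open('/tmp/m.pkl','wb'))
a=cv2.imread("pics/scene0.png")[195:295,335:455]; cv2.imwrite("pics/s_bath.png",cv2.resize(a,None,fx=6,fy=6,interpolation=cv2.INTER_CUBIC))
a=cv2.imread("pics/top0.png")[200:300,330:430]; cv2.imwrite("pics/t_bath.png",cv2.resize(a,None,fx=6,fy=6,interpolation=cv2.INTER_CUBIC))
E
```

```text
scene loose_vial_mid 0.47 [262.6 315. ] 264 [0.5177 0.3386 0.0252] [0.568 0.345 0.052]
scene insert_tab 0.72 [394.8 237. ] 933 [0.5239 0.0455 0.0697] [0.586 0.07  0.117]
scene bore_near 0.96 [397.5 237.2] 979 [0.5241 0.0453 0.0695] [0.586 0.08  0.117]
scene bore_near 0.3 [388.  223.3] 68 [0.5603 0.0367 0.0857] [0.691 0.04  0.1  ]
scene bore_far 0.56 [393.5 237.5] 919 [0.5236 0.0456 0.0695] [0.581 0.07  0.117]
scene dry_bath 0.65 [393.2 260.7] 4015 [0.486  0.0722 0.0471] [0.625 0.123 0.065]
scene insert_foot 0.62 [394.2 235.5] 921 [0.5237 0.0454 0.0697] [0.587 0.072 0.117]
top loose_vial_mid 0.6 [238.8 264.4] 51 [0.5218 0.3319 0.0479] [0.529 0.34  0.054]
top insert_tab 0.92 [376.9 252.2] 894 [0.5322 0.0428 0.07  ] [0.585 0.068 0.119]
top bore_near 0.59 [381.7 252.7] 812 [0.5304 0.0437 0.0702] [0.58  0.068 0.119]
top bore_far 0.92 [379.2 254.4] 770 [0.5302 0.0439 0.0703] [0.58  0.068 0.119]
top bore_far 0.54 [310.4 142.5] 945 [0.7499 0.1787 0.1002] [0.789 0.209 0.13 ]
top dry_bath 0.78 [371.4 243.5] 3979 [0.5357 0.0443 0.0526] [0.632 0.122 0.073]
top insert_foot 0.57 [378.3 252.4] 722 [0.5282 0.0446 0.0703] [0.579 0.068 0.119]
top insert_foot 0.51 [370.1 245.4] 3866 [0.5354 0.0458 0.0526] [0.624 0.121 0.069]
top insert_foot 0.47 [239.1 263.7] 45 [0.5217 0.332  0.0479] [0.528 0.34  0.054]
```

View pics/s_bath.png

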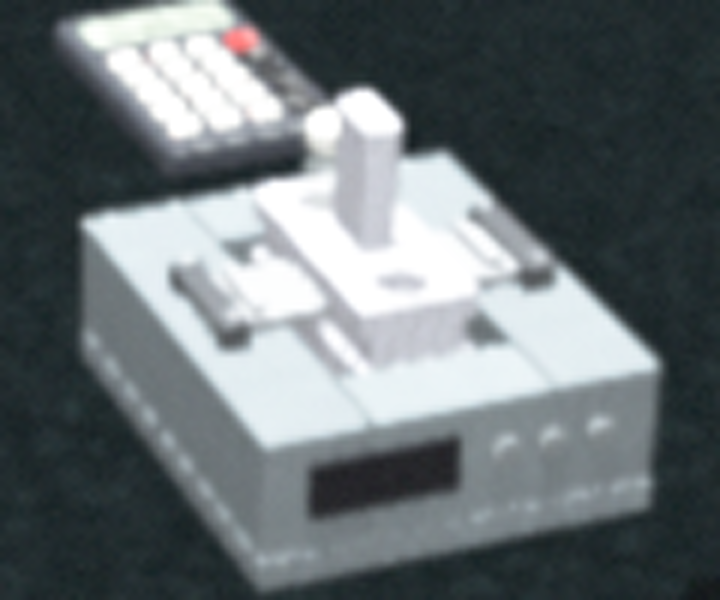

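View pics/t_bath.png

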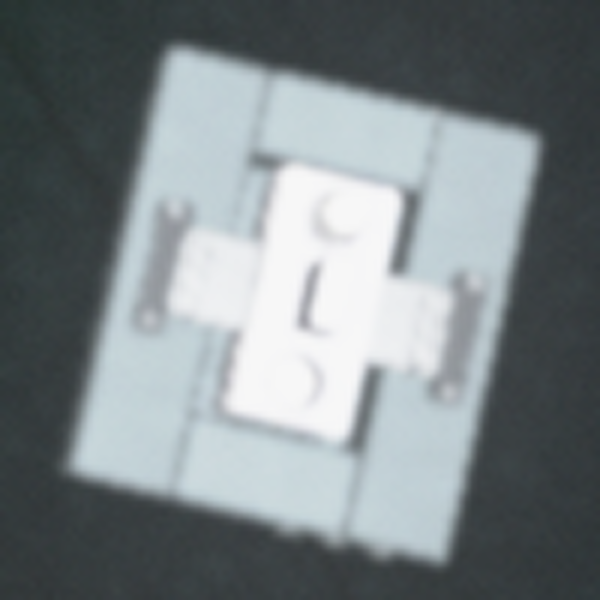

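The crops show the insert's white top. In the scene crop its near bore is at about (402,242) full-frame and the tab top at about (396,213). In the top crop the bath is turned about 10-13°. Next I fit poses.

```bash
cat > fit.py <<'E'
from h import *
import pickle,sys
m=pickle.load(open('/tmp/m.pkl','rb'))
for n in ("scene","top"):
    d=np.load(f"/tmp/{n}0.npy")
    P,u,v=cloud(n,d)
    near=(np.abs(P[:,0]-.535)<.13)&(np.abs(P[:,1]-.045)<.13)
    Q=P[near]
    print(n,'bench z',np.median(P[(np.abs(P[:,0]-.5)<.25)&(np.abs(P[:,2])<.01)][:,2]))
    for nm,lo,hi in(("deck",.046,.058),("top",.066,.075),("tabtop",.11,.125),('sv',.094,.103)):
        S=Q[(Q[:,2]>lo)&(Q[:,2]<hi)]
        if len(S)<5: print(nm,len(S));continue
        r=cv2.minAreaRect((S[:,:2]*1000).astype(np.float32)); print(nm,len(S),'z',round(np.median(S[:,2]),4),'rect',np.round(r[0],1),np.round(r[1],1),round(r[2],1),'mean',np.round(S.mean(0),4))
    S=P[(np.hypot(P[:,0]-.52,P[:,1]-.335)<.025)&(P[:,2]>.006)]
    c=S[S[:,2]>.045]
    print('vial',len(S),'cap',len(c),np.round(c.mean(0),4),np.round(c.min(0),4),np.round(c.max(0),4),'body',np.round(S[S[:,2]<.04].mean(0),4) if (S[:,2]<.04).any() else 0)
# image corners of deck in top: colour segmentation
im=cv2.imread("pics/top0.png")
for nm,thr,z in(("bath",110,None),("ins",225,None)):
    g=im.min(2) ; b=(g>thr).astype(np.uint8); b[:190]=0;b[305:]=0;b[:,:325]=0;b[:,430:]=0
    k,l,st,ce=cv2.connectedComponentsWithStats(b)
    i=1+st[1:,4].argmax(); c=cv2.findContours((l==i).astype(np.uint8),0,1)[0][0]
    r=cv2.minAreaRect(c); print(nm,st[i],ce[i],r); bp=cv2.boxPoints(r)
    for z in (.052,.07):
        w=onz('top',bp,z); print(z,np.round(w[:,:2].mean(0),4),'edges',np.round(np.linalg.norm(np.diff(np.r_[w,w[:1]],axis=0),axis=1),4),'ang',np.round(np.degrees([np.arctan2(*(w[(j+1)%4]-w[j])[[1,0]]) for j in range(4)]),1))
E
python3 fit.py
python3 - <<'E'
import cv2
a=cv2.imread("pics/scene0.png")[285:340,235:290]; b=cv2.imread("pics/top0.png")[235:290,210:265]
cv2.imwrite("pics/v.png",cv2.resize(cv2.hconcat([a,b]),None,fx=7,fy=7,interpolation=cv2.INTER_CUBIC))
E
```

```text
scene bench z 0.00044278449038692713
deck 1937 z 0.0521 rect [534.9  39.8] [132.7 155.4] 75.3 mean [0.5173 0.0529 0.052 ]
top 375 z 0.0701 rect [534.4  38.8] [41.3 89.8] 74.7 mean [0.5273 0.0451 0.0699]
tabtop 62 z 0.114 rect [535.3  39.1] [13.1 27.2] 70.7 mean [0.5335 0.0407 0.1138]
sv 69 z 0.0981 rect [545.7  38.8] [12.2 47.9] 82.0 mean [0.5405 0.0402 0.098 ]
vial 222 cap 52 [0.5202 0.3373 0.0486] [0.5131 0.3305 0.045 ] [0.5306 0.3441 0.0516] body [0.5176 0.3387 0.0233]
top bench z 0.0007198327493975754
deck 3104 z 0.0525 rect [536.   38.8] [132.9 150.2] 74.9 mean [0.5359 0.0404 0.0526]
top 572 z 0.0703 rect [538.4  31.3] [89.8 90. ] 15.0 mean [0.5357 0.0401 0.0703]
tabtop 81 z 0.1152 rect [536.3  39.1] [12.2 23.7] 76.8 mean [0.5361 0.0393 0.1151]
sv 52 z 0.0984 rect [546.8  35.9] [12.7 46.4] 75.6 mean [0.5575 0.0345 0.0986]
vial 57 cap 37 [0.5226 0.3351 0.0496] [0.5175 0.3283 0.0453] [0.5279 0.3425 0.0542] body [0.5217 0.3302 0.0265]
bath [ 341  208   79   86 4832] [380.44701987 250.43812086] ((380.47772216796875, 250.7052459716797), (65.58049011230469, 75.05522155761719), 13.324530601501465)
0.052 [0.5359 0.0386] edges [0.154  0.1356 0.1546 0.1341] ang [ -14.9 -104.5  164.5   75.2]
0.07 [0.5351 0.0413] edges [0.1512 0.1331 0.1518 0.1316] ang [ -14.9 -104.5  164.5   75.2]
ins [ 359  228   45   45 1082] [381.35951941 249.78096118] ((381.9132995605469, 250.06361389160156), (40.212730407714844, 42.470664978027344), 53.746158599853516)
0.052 [0.5369 0.0358] edges [0.0878 0.0825 0.0877 0.082 ] ang [ -55.2 -145.4  124.4   34.8]
0.07 [0.5361 0.0386] edges [0.0862 0.081  0.086  0.0805] ang [ -55.2 -145.4  124.4   34.8]
```

View pics/v.png

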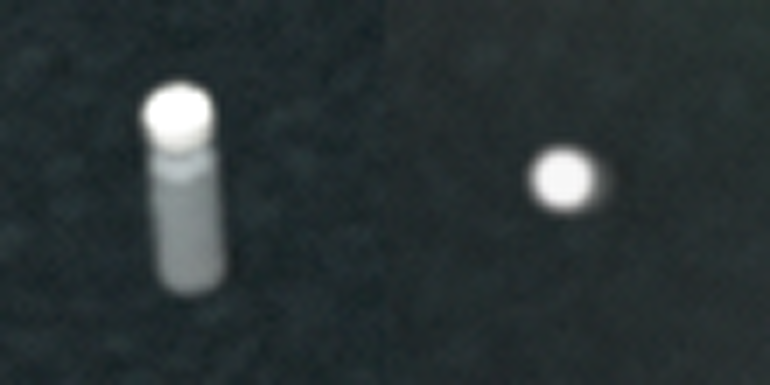

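The vial's cap top is at top pixel ≈(235.3,260.3). In the scene view its silhouette runs from (260.5,297) to (262,327). Next I refine by reprojecting models.

```bash
cat > ref.py <<'E'
from h import *
t=cv2.imread("pics/top0.png");s=cv2.imread("pics/scene0.png")
def cen(im,r,thr):
    x0,y0,x1,y1=r; g=im[y0:y1,x0:x1].min(2).astype(float); w=np.clip(g-thr,0,None)
    v,u=np.mgrid[y0:y1,x0:x1]; return np.array([(w*u).sum()/w.sum(),(w*v).sum()/w.sum()])
ct=cen(t,(225,250,247,272),130); print('cap top img',ct,'->',onz('top',[ct],.050))
# scene vial: silhouette fit via full cylinder projection
b=(s[285:340,240:285].min(2)>95).astype(np.uint8); k,l,st,ce=cv2.connectedComponentsWithStats(b); i=1+st[1:,4].argmax(); msk=l==i
print(st[i],ce[i])
cs=ce[i]+[240,285]
def hull(n,c,z0,z1,r=.0075):
    a=np.linspace(0,2*np.pi,40); P=np.r_[np.c_[c[0]+r*np.cos(a),c[1]+r*np.sin(a),0*a+z0],np.c_[c[0]+r*np.cos(a),c[1]+r*np.sin(a),0*a+z1]]
    h=cv2.convexHull(proj(n,P).astype(np.float32)); M=cv2.moments(h); return np.array([M['m10'],M['m01']])/M['m00'],M['m00']
from scipy.optimize import least_squares
f=least_squares(lambda c:hull('scene',c,0,.05)[0]-cs,[.522,.334]); print('scene vial xy',f.x,'area',hull('scene',f.x,0,.05)[1],msk.sum())
for dc in [(np.array([.536,.0388]),-15)]:
    c,a=dc; a=np.radians(a); ex=np.array([np.cos(a),np.sin(a)]);ey=np.array([-ex[1],ex[0]])
    for n,im in(('scene',s),('top',t)):
        im=cv2.resize(im,None,fx=6,fy=6,interpolation=cv2.INTER_CUBIC)
        def L(pts,z,col):
            w=[np.r_[c+p[0]*ex+p[1]*ey,z] for p in pts]; q=((proj(n,w)+.5)*6-.5); cv2.polylines(im,[np.round(q).astype(int)],True,col,1)
        box=lambda x,y:[(x,y),(-x,y),(-x,-y),(x,-y)]
        th=np.linspace(0,6.28,30)
        L(box(.075,.066),.052,(0,0,255)); L(box(.042,.0195),.07,(0,160,0)); L(box(.012,.006),.115,(255,0,0))
        L([(-.028+.009*np.cos(x),.009*np.sin(x)) for x in th],.07,(255,0,255))
        L([(.028+.0075*np.cos(x),.0075*np.sin(x)) for x in th],.0985,(255,0,255))
        x0,y0=(335,195) if n=='scene' else (330,200)
        cv2.imwrite(f"pics/o_{n}.png",im[y0*6:y0*6+600,x0*6:x0*6+720])
E
python3 ref.py
```

```text
cap top img [235.01213307 260.11448141] -> [[0.52349629 0.3361096  0.05      ]]
[ 15  12  12  29 258] [20.80232558 25.51550388]
scene vial xy [0.5259686  0.33492815] area 257.10746030975133 258
```

```bash
sleep 0
```

```text
(no output)
```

View pics/o_scene.png

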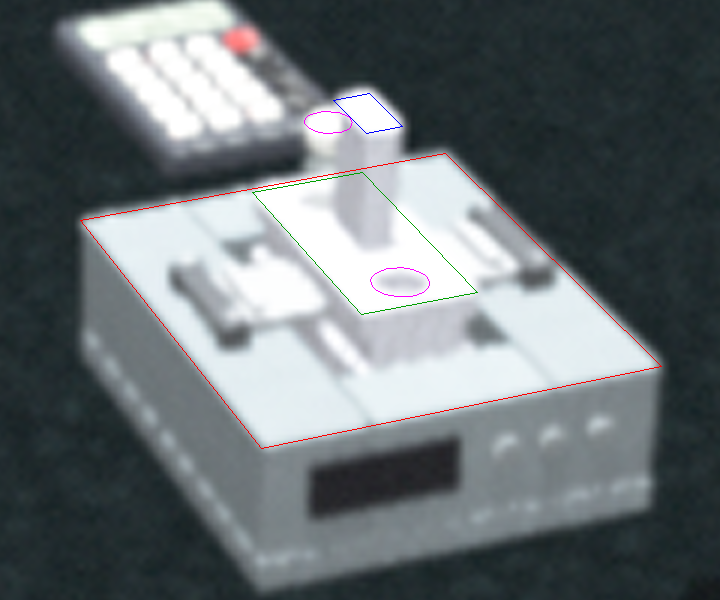

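View pics/o_top.png

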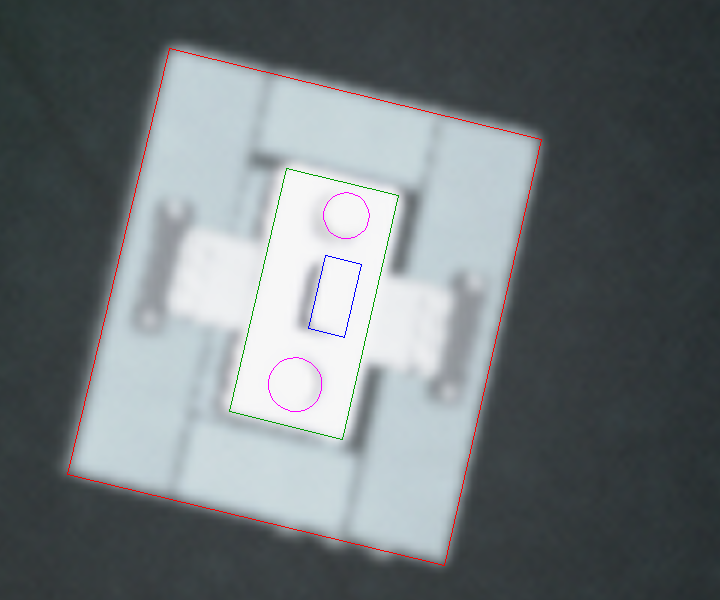

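```bash
cat >> h.py <<'E'
YAW=np.radians(-15); C=np.array([.536,.0388]); EX=np.array([np.cos(YAW),np.sin(YAW),0]); EY=np.array([-EX[1],EX[0],0])
def target(flip): 
    x,z=(EX,EY) if not flip else (-EX,-EY)
    return np.c_[x,[0,0,-1],z]
def plan(p,Rt,hand,dmax=.05,amax=9,st=None):
    s=st or ctrl.get_state(); p0=np.array(s['eef_pos']);R0=R.from_quat(s['tcp_rot']); Rt=R.from_matrix(Rt)
    rv=(R0.inv()*Rt).as_rotvec(); dp=np.array(p)-p0
    n=int(np.ceil(max(np.linalg.norm(dp)/dmax,np.degrees(np.linalg.norm(rv))/amax,1)))
    print('dist',np.round(dp,4),'turn',np.round(np.degrees(rv),1),'rows',n)
    for i in range(n):
        Ri=R0*R.from_rotvec(rv*i/n)
        print({"hand":hand,"travel":np.round(Ri.inv().apply(dp/n)/.3,3).tolist(),"rotation":np.round(np.degrees(rv/n)/30,3).tolist()})
E
python3 - <<'E'
from h import *
s=ctrl.get_state(); print(s['time'],np.round(R.from_quat(s['tcp_rot']).as_matrix(),3))
for f in (0,1): plan([.5247,.3355,.12],target(f),.5,dmax=.05)
E
```

```text
0.8 [[ 0.892  0.     0.452]
 [-0.452  0.     0.892]
 [ 0.    -1.     0.   ]]
dist [ 0.2197 -0.2667 -0.1138] turn [ -0.  -11.9   0. ] rows 8
{'hand': 0.5, 'travel': [0.132, 0.047, -0.058], 'rotation': [-0.0, -0.049, 0.0]}
{'hand': 0.5, 'travel': [0.13, 0.047, -0.061], 'rotation': [-0.0, -0.049, 0.0]}
{'hand': 0.5, 'travel': [0.129, 0.047, -0.065], 'rotation': [-0.0, -0.049, 0.0]}
{'hand': 0.5, 'travel': [0.127, 0.047, -0.068], 'rotation': [-0.0, -0.049, 0.0]}
{'hand': 0.5, 'travel': [0.125, 0.047, -0.071], 'rotation': [-0.0, -0.049, 0.0]}
{'hand': 0.5, 'travel': [0.123, 0.047, -0.074], 'rotation': [-0.0, -0.049, 0.0]}
{'hand': 0.5, 'travel': [0.121, 0.047, -0.077], 'rotation': [-0.0, -0.049, 0.0]}
{'hand': 0.5, 'travel': [0.119, 0.047, -0.081], 'rotation': [-0.0, -0.049, 0.0]}
dist [ 0.2197 -0.2667 -0.1138] turn [ -0.  168.1  -0. ] rows 19
{'hand': 0.5, 'travel': [0.056, 0.02, -0.024], 'rotation': [-0.0, 0.295, -0.0]}
{'hand': 0.5, 'travel': [0.059, 0.02, -0.015], 'rotation': [-0.0, 0.295, -0.0]}
{'hand': 0.5, 'travel': [0.06, 0.02, -0.006], 'rotation': [-0.0, 0.295, -0.0]}
{'hand': 0
[... 554 characters left out ...]
 'travel': [0.026, 0.02, 0.055], 'rotation': [-0.0, 0.295, -0.0]}
{'hand': 0.5, 'travel': [0.017, 0.02, 0.058], 'rotation': [-0.0, 0.295, -0.0]}
{'hand': 0.5, 'travel': [0.008, 0.02, 0.06], 'rotation': [-0.0, 0.295, -0.0]}
{'hand': 0.5, 'travel': [-0.001, 0.02, 0.061], 'rotation': [-0.0, 0.295, -0.0]}
{'hand': 0.5, 'travel': [-0.011, 0.02, 0.06], 'rotation': [-0.0, 0.295, -0.0]}
{'hand': 0.5, 'travel': [-0.02, 0.02, 0.057], 'rotation': [-0.0, 0.295, -0.0]}
{'hand': 0.5, 'travel': [-0.028, 0.02, 0.054], 'rotation': [-0.0, 0.295, -0.0]}
{'hand': 0.5, 'travel': [-0.036, 0.02, 0.049], 'rotation': [-0.0, 0.295, -0.0]}
{'hand': 0.5, 'travel': [-0.043, 0.02, 0.042], 'rotation': [-0.0, 0.295, -0.0]}
```

Call:
arm_command --steps '[{"hand": 0.5,"travel": [0.132,0.047,-0.058],"rotation": [0,-0.049,0]},{"hand": 0.5,"travel": [0.13,0.047,-0.061],"rotation": [0,-0.049,0]},{"hand": 0.5,"travel": [0.129,0.047,-0.065],"rotation": [0,-0.049,0]},{"hand": 0.5,"travel": [0.127,0.047,-0.068],"rotation": [0,-0.049,0]},{"hand": 0.5,"travel": [0.125,0.047,-0.071],"rotation": [0,-0.049,0]},{"hand": 0.5,"travel": [0.123,0.047,-0.074],"rotation": [0,-0.049,0]},{"hand": 0.5,"travel": [0.121,0.047,-0.077],"rotation": [0,-0.049,0]},{"hand": 0.5,"travel": [0.119,0.047,-0.081],"rotation": [0,-0.049,0]}]'

```text
time: 1.8
eef_pos: [0.5314, 0.3329, 0.121]
tcp_rot: [-0.699, 0.086, -0.09, 0.704]
contact_force: [1.6, -0.5, 0.5]
opening: 0.498
```

```bash
python3 - <<'E'
from h import *
im,d=ctrl.read_camera('scene'); cv2.imwrite('pics/s1.png',im)
plan([.5247,.3355,.0505],target(0),.5,dmax=.03)
E
```

```text
dist [-0.009   0.0071 -0.0683] turn [-0.2  0.5  0.3] rows 3
{'hand': 0.5, 'travel': [-0.012, 0.076, 0.005], 'rotation': [-0.002, 0.006, 0.003]}
{'hand': 0.5, 'travel': [-0.012, 0.076, 0.005], 'rotation': [-0.002, 0.006, 0.003]}
{'hand': 0.5, 'travel': [-0.012, 0.076, 0.005], 'rotation': [-0.002, 0.006, 0.003]}
```

View pics/s1.png

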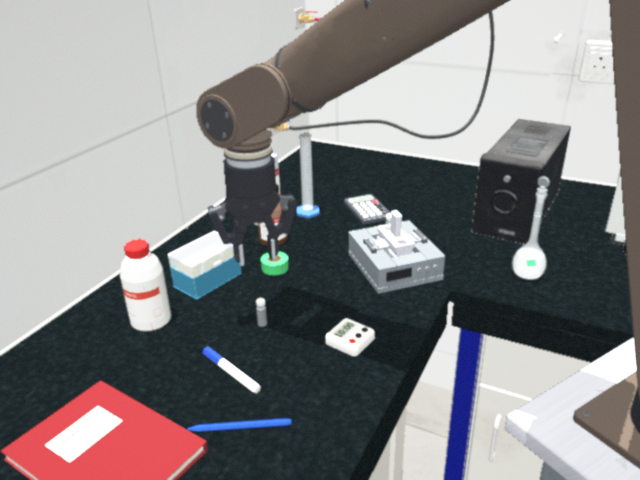

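Call:
arm_command --steps '[{"hand": 0.5,"travel": [-0.035,0.04,0.015],"rotation": [-0.006,0.016,0.01]},{"hand": 0.5,"travel": [0,0.02,0],"rotation": [0,0,0]},{"hand": 0.5,"travel": [0,0,0],"rotation": [0,0,0]}]'

```text
time: 2.22
eef_pos: [0.5236, 0.336, 0.0992]
tcp_rot: [-0.701, 0.093, -0.092, 0.701]
contact_force: [-0.3, 0.2, 0.3]
opening: 0.502
```

```bash
python3 - <<'E'
from h import *
plan([.5247,.3355,.0505],target(0),.5,dmax=.02)
E
```

```text
dist [ 0.0011 -0.0005 -0.0487] turn [ 0.  -0.1 -0.1] rows 3
{'hand': 0.5, 'travel': [0.001, 0.054, -0.0], 'rotation': [0.0, -0.001, -0.001]}
{'hand': 0.5, 'travel': [0.001, 0.054, -0.0], 'rotation': [0.0, -0.001, -0.001]}
{'hand': 0.5, 'travel': [0.001, 0.054, -0.0], 'rotation': [0.0, -0.001, -0.001]}
```

Call:
arm_command --steps '[{"hand": 0.5,"travel": [0.004,0.06,0],"rotation": [0,0,0]},{"hand": 0.5,"travel": [0,0.06,0],"rotation": [0,0,0]},{"hand": 0.5,"travel": [0,0.03,0],"rotation": [0,0,0]},{"hand": 0.5,"travel": [0,0.0,0],"rotation": [0,0,0]}]'

```text
time: 2.72
eef_pos: [0.5233, 0.3372, 0.0508]
tcp_rot: [0.701, -0.093, 0.091, -0.701]
contact_force: [-0.1, -0.0, 0.2]
opening: 0.504
```

```bash
python3 - <<'E'
from h import *
for n in('scene','top'):
    im,d=ctrl.read_camera(n); cv2.imwrite(f'pics/{n}2.png',im)
a=cv2.imread("pics/scene2.png")[255:340,210:310]; b=cv2.imread("pics/top2.png")[215:300,190:290]
cv2.imwrite("pics/v2.png",cv2.resize(cv2.hconcat([a,b]),None,fx=4,fy=4,interpolation=cv2.INTER_CUBIC))
plan([.5247,.3355,.0505],target(0),.5,dmax=.03)
E
```

```text
dist [ 0.0006 -0.002  -0.0015] turn [-0.1  0.1 -0.1] rows 1
{'hand': 0.5, 'travel': [0.004, 0.005, -0.006], 'rotation': [-0.002, 0.004, -0.002]}
```

View pics/v2.png

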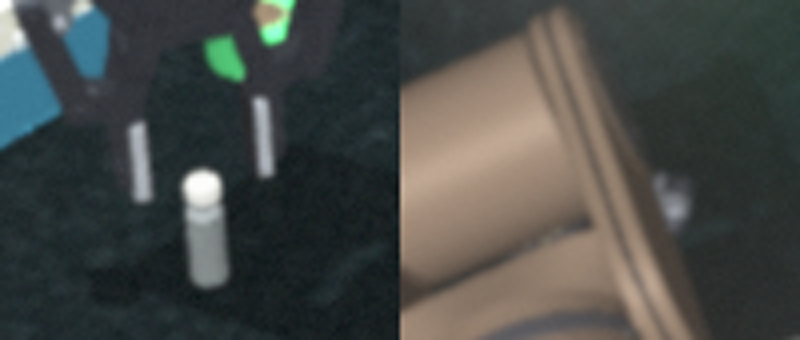

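```bash
python3 - <<'E'
from h import *
s=ctrl.get_state(); im=cv2.imread('pics/scene2.png'); k=8
p=np.array(s['eef_pos']);M=R.from_quat(s['tcp_rot']).as_matrix()
big=cv2.resize(im,None,fx=k,fy=k,interpolation=cv2.INTER_CUBIC)
def dot(P,c): 
    q=(proj('scene',[P])[0]+.5)*k-.5; cv2.circle(big,tuple(int(v) for v in q),3,c,-1)
for y in (-.013,0,.006,.012,.025):
  for z in (-.0215,0,.0215):
    dot(p+M@[0,y,z],(0,0,255) if y else (0,255,0))
dot(np.r_[.5247,.3355,.05],(255,0,0));dot(np.r_[.5247,.3355,.0],(255,0,0))
cv2.imwrite('pics/d2.png',big[265*k:335*k,215*k:310*k])
E
```

```text
(no output)
```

View pics/d2.png

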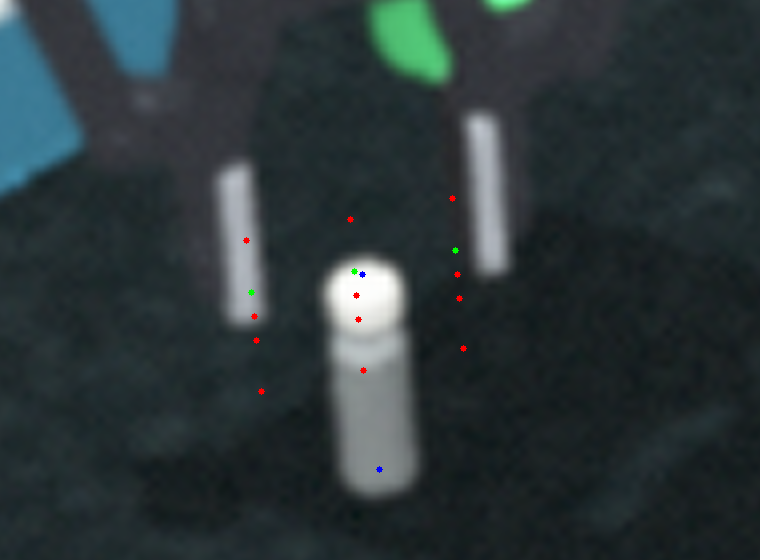

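Call:
arm_command --steps '[{"hand": 0.28,"travel": [0.004,0.0,-0.006],"rotation": [0,0,0]},{"hand": 0.28,"travel": [0,0.0,0],"rotation": [0,0,0]},{"hand": 0.28,"travel": [0,0.0,0],"rotation": [0,0,0]}]' --grip_force 25

```text
time: 3.2
eef_pos: [0.5262, 0.3356, 0.0539]
tcp_rot: [-0.7, 0.091, -0.092, 0.702]
contact_force: [-0.6, 0.2, -0.2]
opening: 0.28
```

```bash
cat > dots.py <<'E'
from h import *
import sys
def run(name,x0,y0,x1,y1,k=8,cam='scene'):
    im,d=ctrl.read_camera(cam)
    s=ctrl.get_state(); o=s['opening']*.0425
    p=np.array(s['eef_pos']);M=R.from_quat(s['tcp_rot']).as_matrix()
    big=cv2.resize(im[y0:y1,x0:x1],None,fx=k,fy=k,interpolation=cv2.INTER_CUBIC)
    for y in (0,.006,.025):
      for z in (-o,o):
        for x in (-.011,):
          q=(proj(cam,[p+M@[x,y,z]])[0]-[x0,y0]+.5)*k-.5; cv2.circle(big,tuple(int(v) for v in q),3,(0,0,255) if y else (0,255,0),-1)
    cv2.imwrite(name,big); print(s['time'],np.round(p,4),s['opening'],np.round(s['contact_force'],1)); return im,d
E
python3 -c "
from dots import *
run('pics/d3.png',215,265,310,335)"
```

```text
3.25 [0.5261 0.3356 0.0538] 0.27767469782540727 [-0.2  0.5  0.1]
```

View pics/d3.png

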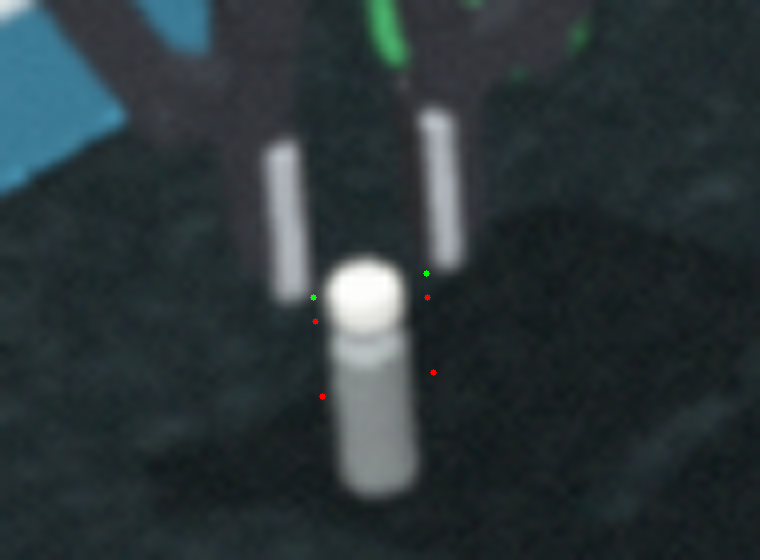

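```bash
python3 - <<'E'
from h import *
im,d=ctrl.read_camera('scene')
P,u,v=cloud('scene',d)
s=(u>=235)&(u<=280)&(v>=268)&(v<=305)&(P[:,2]>.03)&(P[:,0]<.6)
g=im[v,u].min(1)
for vv in range(272,304,3):
    print(vv,[(uu,g[i],*np.round(P[i]*1000).astype(int)) for uu in (250,251,252,269,270) for i in np.nonzero((u==uu)&(v==vv))[0]])
E
```

```text
272 [(250, np.uint8(46), np.int64(517), np.int64(352), np.int64(113)), (251, np.uint8(47), np.int64(517), np.int64(351), np.int64(113)), (252, np.uint8(39), np.int64(680), np.int64(272), np.int64(-1)), (269, np.uint8(52), np.int64(509), np.int64(323), np.int64(106)), (270, np.uint8(51), np.int64(513), np.int64(319), np.int64(103))]
275 [(250, np.uint8(46), np.int64(517), np.int64(353), np.int64(107)), (251, np.uint8(43), np.int64(519), np.int64(350), np.int64(105)), (252, np.uint8(36), np.int64(668), np.int64(278), np.int64(0)), (269, np.uint8(50), np.int64(510), np.int64(323), np.int64(100)), (270, np.uint8(56), np.int64(507), np.int64(323), np.int64(101))]
278 [(250, np.uint8(49), np.int64(516), np.int64(353), np.int64(102)), (251, np.uint8(43), np.int64(518), np.int64(351), np.int64(100)), (252, np.uint8(36), np.int64(657), np.int64(284), np.int64(2)), (269, np.uint8(96), np.int64(511), np.int64(323), np.int64(93)), (270, np.uint8(80), np.int64(512), np.int64(321), np.int64(92))]
281 [(250, np.uint8(57), np.int64(517), np.int64(354), np.int64(97)), (251, np.uint8(56), np.int64(527
[... 1797 characters left out ...]
t64(514), np.int64(322), np.int64(56))]
299 [(250, np.uint8(159), np.int64(519), np.int64(356), np.int64(61)), (251, np.uint8(172), np.int64(521), np.int64(353), np.int64(59)), (252, np.uint8(156), np.int64(520), np.int64(352), np.int64(59)), (269, np.uint8(50), np.int64(580), np.int64(291), np.int64(0)), (270, np.uint8(51), np.int64(578), np.int64(290), np.int64(0))]
302 [(250, np.uint8(102), np.int64(521), np.int64(355), np.int64(54)), (251, np.uint8(103), np.int64(521), np.int64(353), np.int64(53)), (252, np.uint8(91), np.int64(589), np.int64(320), np.int64(1)), (269, np.uint8(22), np.int64(574), np.int64(294), np.int64(-2)), (270, np.uint8(28), np.int64(568), np.int64(296), np.int64(3))]
```

The depth image puts the fingertips at z ≈ 0.054, level with the reported TCP. The text says they should be 25 mm ahead of it. Laterally everything agrees, so I'll go down by what I see.

Call:
arm_command --steps '[{"hand": 0.33,"travel": [-0.004,0.03,0],"rotation": [0,0,0]},{"hand": 0.33,"travel": [0,0.03,0],"rotation": [0,0,0]},{"hand": 0.33,"travel": [0,0.02,0],"rotation": [0,0,0]},{"hand": 0.33,"travel": [0,0.0,0],"rotation": [0,0,0]}]'

```text
time: 3.8
eef_pos: [0.5242, 0.3358, 0.0272]
tcp_rot: [-0.7, 0.091, -0.092, 0.702]
contact_force: [-0.5, -1.0, 0.7]
opening: 0.325
```

```bash
python3 -c "
from dots import *
run('pics/d4.png',215,265,310,335)"
```

```text
3.85 [0.5244 0.3359 0.0275] 0.32774507955532994 [-0.2 -0.5  0.3]
```

View pics/d4.png

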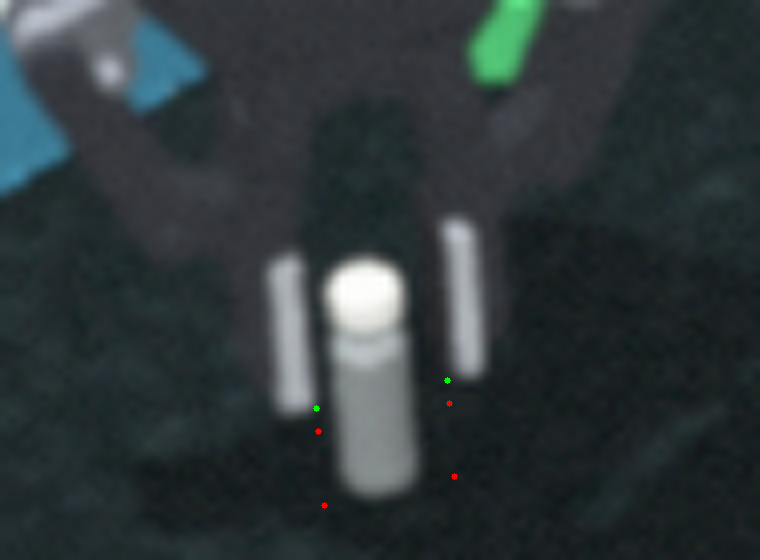

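Both pads flank the vial, tips at about mid-height at image (293,410) and (470,375), and it is centred. Now I close.

Call:
arm_command --steps '[{"hand": 0.1,"travel": [0,0.0,0],"rotation": [0,0,0]},{"hand": 0.1,"travel": [0,0.0,0],"rotation": [0,0,0]},{"hand": 0.1,"travel": [0,0.0,0],"rotation": [0,0,0]},{"hand": 0.1,"travel": [0,0,0],"rotation": [0,0,0]}]' --grip_force 25

```text
time: 4.35
eef_pos: [0.5251, 0.3362, 0.0285]
tcp_rot: [-0.7, 0.091, -0.093, 0.702]
contact_force: [-0.5, 0.2, -0.3]
opening: 0.164
```

```bash
python3 -c "
from dots import *
run('pics/d5.png',215,265,310,335)"
```

```text
4.4 [0.5251 0.3362 0.0285] 0.16832368417735616 [ 0.8  0.  -0.5]
```

View pics/d5.png

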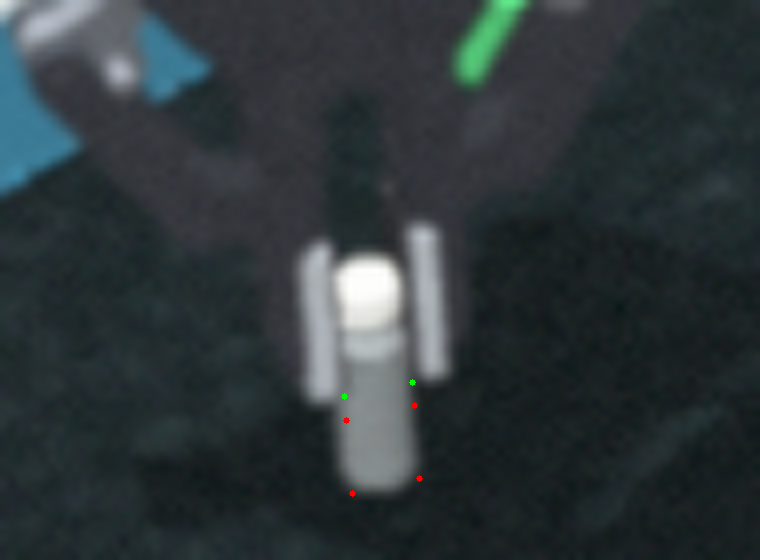

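Gripped: opening 0.164 ≈ 14 mm, and the tips are at TCP height. Lift next.

Call:
arm_command --steps '[{"hand": 0.1,"travel": [0,-0.06,0],"rotation": [0,0,0]},{"hand": 0.1,"travel": [0,-0.13,0],"rotation": [0,0,0]},{"hand": 0.1,"travel": [0,-0.13,0],"rotation": [0,0,0]},{"hand": 0.1,"travel": [0,-0.06,0],"rotation": [0,0,0]},{"hand": 0.1,"travel": [0,0,0],"rotation": [0,0,0]}]'

```text
time: 5.03
eef_pos: [0.5251, 0.3361, 0.1495]
tcp_rot: [-0.7, 0.09, -0.093, 0.703]
contact_force: [0.1, -0.9, -0.3]
opening: 0.163
```

```bash
python3 - <<'E'
from h import *
plan(np.r_[.5090,.0460,.15],target(0),.1,dmax=.04)
E
```

```text
dist [-0.0161 -0.2901  0.0005] turn [-0.3  0.1  0.2] rows 8
{'hand': 0.1, 'travel': [0.025, -0.001, -0.119], 'rotation': [-0.001, 0.0, 0.001]}
{'hand': 0.1, 'travel': [0.025, -0.001, -0.119], 'rotation': [-0.001, 0.0, 0.001]}
{'hand': 0.1, 'travel': [0.025, -0.001, -0.119], 'rotation': [-0.001, 0.0, 0.001]}
{'hand': 0.1, 'travel': [0.025, -0.001, -0.119], 'rotation': [-0.001, 0.0, 0.001]}
{'hand': 0.1, 'travel': [0.025, -0.0, -0.119], 'rotation': [-0.001, 0.0, 0.001]}
{'hand': 0.1, 'travel': [0.025, -0.0, -0.118], 'rotation': [-0.001, 0.0, 0.001]}
{'hand': 0.1, 'travel': [0.025, -0.0, -0.118], 'rotation': [-0.001, 0.0, 0.001]}
{'hand': 0.1, 'travel': [0.025, -0.0, -0.118], 'rotation': [-0.001, 0.0, 0.001]}
```

Call:
arm_command --steps '[{"hand": 0.1,"travel": [0.012,0,-0.06],"rotation": [0,0,0]},{"hand": 0.1,"travel": [0.025,0,-0.119],"rotation": [-0.001,0,0.001]},{"hand": 0.1,"travel": [0.025,0,-0.119],"rotation": [-0.001,0,0.001]},{"hand": 0.1,"travel": [0.025,0,-0.119],"rotation": [-0.001,0,0.001]},{"hand": 0.1,"travel": [0.025,0,-0.119],"rotation": [-0.001,0,0.001]},{"hand": 0.1,"travel": [0.025,0,-0.119],"rotation": [-0.001,0,0.001]},{"hand": 0.1,"travel": [0.025,0,-0.119],"rotation": [-0.001,0,0.001]},{"hand": 0.1,"travel": [0.02,0,-0.1],"rotation": [-0.001,0,0.001]},{"hand": 0.1,"travel": [0.01,0,-0.05],"rotation": [0,0,0]},{"hand": 0.1,"travel": [0,0,0],"rotation": [0,0,0]}]'

```text
time: 6.28
eef_pos: [0.4953, 0.0362, 0.131]
tcp_rot: [0.704, -0.104, 0.081, -0.698]
contact_force: [-0.1, 0.6, -0.1]
opening: 0.168
```

```bash
python3 - <<'E'
from h import *
s=ctrl.get_state(); print(s['eef_pos'])
plan(np.r_[.5090,.0460,.12],target(0),.1,dmax=.04)
E
```

```text
[0.49526694 0.03615344 0.13102725]
dist [ 0.0137  0.0098 -0.011 ] turn [ 0.7 -0.  -1.8] rows 1
{'hand': 0.1, 'travel': [0.037, 0.035, 0.044], 'rotation': [0.024, -0.002, -0.058]}
```

Call:
arm_command --steps '[{"hand": 0.1,"travel": [0.037,0,0.03],"rotation": [0.024,-0.002,-0.058]},{"hand": 0.1,"travel": [0,0,0],"rotation": [0,0,0]},{"hand": 0.1,"travel": [0,0,0],"rotation": [0,0,0]}]'

```text
time: 6.65
eef_pos: [0.5089, 0.0445, 0.1298]
tcp_rot: [-0.701, 0.091, -0.092, 0.702]
contact_force: [0.4, 0.1, -0.1]
opening: 0.164
```

```bash
python3 - <<'E'
from h import *
for n in('scene','top'):
    im,d=ctrl.read_camera(n); cv2.imwrite(f'pics/{n}6.png',im)
    np.save(f'/tmp/{n}6.npy',d)
plan(np.r_[.5090,.0460,.12],target(0),.1,dmax=.04)
a=cv2.imread("pics/scene6.png")[185:285,340:460]; b=cv2.imread("pics/top6.png")[200:300,330:430]
cv2.imwrite("pics/v6.png",cv2.resize(cv2.hconcat([a,b]),None,fx=3.6,fy=3.6,interpolation=cv2.INTER_CUBIC))
E
```

```text
dist [ 0.0001  0.0017 -0.0099] turn [-0.1  0.1  0. ] rows 1
{'hand': 0.1, 'travel': [-0.001, 0.033, 0.006], 'rotation': [-0.003, 0.005, 0.001]}
```

View pics/v6.png

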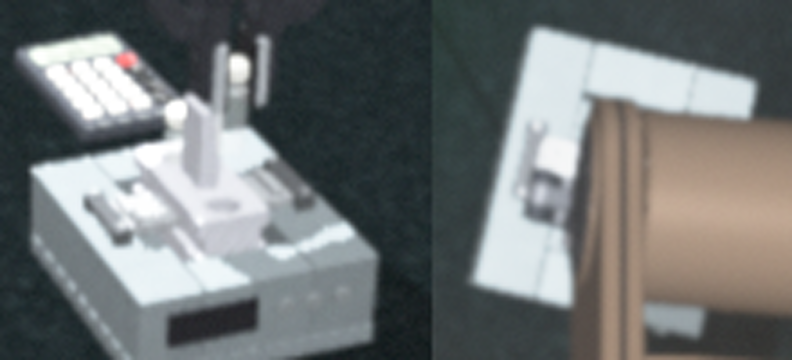

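The vial hangs above and behind the bore: cap at about (406,205), bore mouth at about (402,242). I check the alignment by reprojection.

```bash
cat > vchk.py <<'E'
from h import *
def chk(name,base,cam='scene',im=None,box=(380,185,435,255),k=8,xy=None):
    if im is None: im,d=ctrl.read_camera(cam)
    s=ctrl.get_state();p=np.array(s['eef_pos']); 
    if xy is None: xy=p[:2]
    x0,y0,x1,y1=box; big=cv2.resize(im[y0:y1,x0:x1],None,fx=k,fy=k,interpolation=cv2.INTER_CUBIC)
    th=np.linspace(0,6.28,40)
    def ring(cx,cy,z,r,col):
        q=(proj(cam,np.c_[cx+r*np.cos(th),cy+r*np.sin(th),0*th+z])-[x0,y0]+.5)*k-.5
        cv2.polylines(big,[np.round(q).astype(int)],True,col,1)
    z0=p[2]-base
    ring(*xy,z0,.0075,(0,0,255)); ring(*xy,z0+.05,.0075,(0,0,255))
    bx=C+EX[:2]*-.028; ring(*bx,.07,.009,(255,0,255))
    cv2.imwrite(name,big)
E
python3 -c "
from vchk import *
chk('pics/c6.png',.0285,im=cv2.imread('pics/scene6.png'))"
```

```text
(no output)
```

View pics/c6.png

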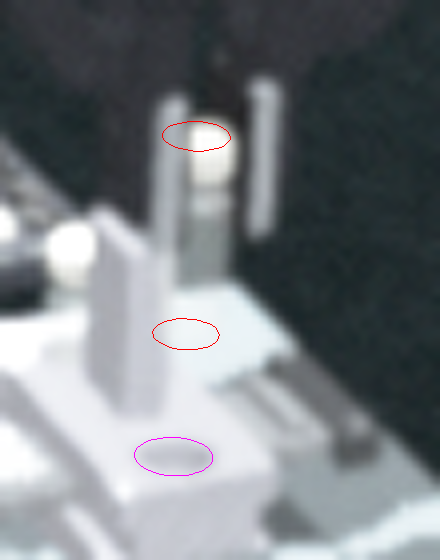

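```bash
python3 - <<'E'
from h import *
big=cv2.imread('pics/d5.png'); th=np.linspace(0,6.28,40)
for z in(0,.05):
    q=(proj('scene',np.c_[.5251+.0075*np.cos(th),.3362+.0075*np.sin(th),0*th+z])-[215,265]+.5)*8-.5
    cv2.polylines(big,[np.round(q).astype(int)],True,(0,0,255),1)
cv2.imwrite('pics/d5b.png',big[200:,200:500])
E
```

```text
(no output)
```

View pics/d5b.png

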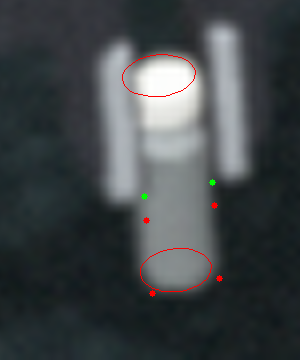

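Call:
arm_command --steps '[{"hand": 0.1,"travel": [0.0,0.04,0.007],"rotation": [-0.003,0.004,0]},{"hand": 0.1,"travel": [0,0.04,0],"rotation": [0,0,0]},{"hand": 0.1,"travel": [0,0,0],"rotation": [0,0,0]}]'

```text
time: 7.12
eef_pos: [0.509, 0.0469, 0.1038]
tcp_rot: [0.701, -0.092, 0.092, -0.701]
contact_force: [0.9, -0.1, -0.9]
opening: 0.164
```

```bash
python3 -c "
from vchk import *
im,d=ctrl.read_camera('scene'); cv2.imwrite('pics/s7.png',im)
chk('pics/c7.png',.0285,im=im,k=10)
s=ctrl.get_state();print(s['eef_pos'],s['contact_force'])
P,u,v=cloud('scene',d)
k=(im[v,u].min(1)>200)&(np.hypot(P[:,0]-.509,P[:,1]-.046)<.012)&(P[:,2]>.12)
print(k.sum(),P[k].mean(0),u[k].mean(),v[k].mean(),u[k].min(),u[k].max())
plan(np.r_[.5095,.0466,.1035],target(0),.1)
"
```

```text
[0.50939927 0.04685023 0.10436047] [-0.03921389 -0.26297015  0.74673852]
26 [0.50372657 0.04733457 0.12450734] 403.9230769230769 216.53846153846155 402 406
dist [ 0.0001 -0.0003 -0.0009] turn [0.  0.1 0. ] rows 1
{'hand': 0.1, 'travel': [0.001, 0.003, -0.001], 'rotation': [0.0, 0.002, 0.001]}
```

View pics/c7.png

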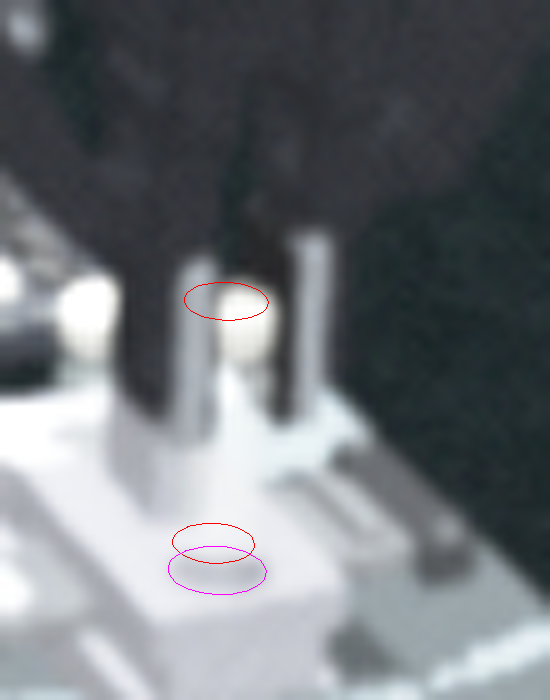

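```bash
python3 - <<'E'
import cv2,numpy as np
im=cv2.imread('pics/s7.png')[205:250,388:418].astype(float).min(2)
im=np.clip((im-150)*2.4,0,255).astype(np.uint8)
cv2.imwrite('pics/e7.png',cv2.resize(im,None,fx=13,fy=13,interpolation=cv2.INTER_CUBIC))
E
```

```text
(no output)
```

View pics/e7.png

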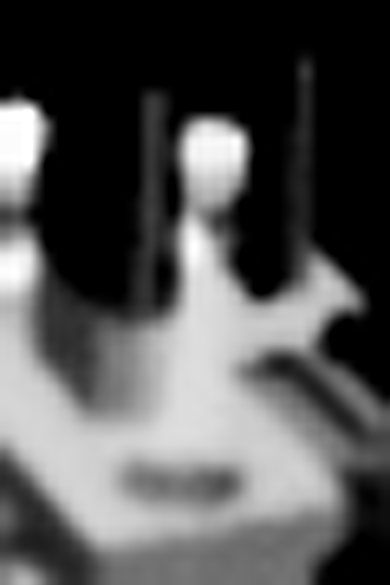

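Bore and vial line up in the scene view to about 0.3 px (bore at (401.4,241.7)). I lower it gently and watch the force.

Call:
arm_command --steps '[{"hand": 0.1,"travel": [0.0,0.014,0],"rotation": [0,0,0]},{"hand": 0.1,"travel": [0,0.014,0],"rotation": [0,0,0]},{"hand": 0.1,"travel": [0,0.014,0],"rotation": [0,0,0]}]'

```text
time: 7.55
eef_pos: [0.5105, 0.0465, 0.0921]
tcp_rot: [0.701, -0.091, 0.093, -0.701]
contact_force: [0.7, -0.7, -0.4]
opening: 0.162
```

Call:
arm_command --steps '[{"hand": 0.1,"travel": [-0.004,0.014,0],"rotation": [0,0,0]},{"hand": 0.1,"travel": [-0.001,0.014,0],"rotation": [0,0,0]}]'

```text
time: 7.8
eef_pos: [0.5098, 0.0466, 0.0837]
tcp_rot: [0.701, -0.09, 0.094, -0.701]
contact_force: [0.7, -0.5, -0.2]
opening: 0.162
```

```bash
python3 -c "
from vchk import *
im,d=ctrl.read_camera('scene'); cv2.imwrite('pics/s8.png',im)
chk('pics/c8.png',.0285,im=im,k=10)
s=ctrl.get_state();print(s['eef_pos'],s['contact_force'])
"
```

```text
[0.50954546 0.04657685 0.08312063] [ 2.15419469 -1.31274172  0.65036564]
```

View pics/c8.png

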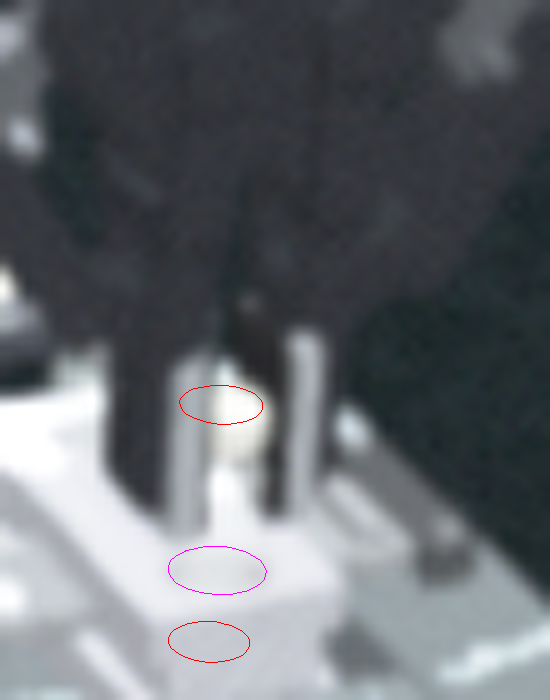

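Call:
arm_command --steps '[{"hand": 0.1,"travel": [-0.002,0.012,0],"rotation": [0,0,0]},{"hand": 0.1,"travel": [0,0.01,0],"rotation": [0,0,0]}]'

```text
time: 8.1
eef_pos: [0.5098, 0.0465, 0.0768]
tcp_rot: [0.701, -0.089, 0.095, -0.701]
contact_force: [-0.1, -0.6, 0.9]
opening: 0.165
```

Call:
arm_command --steps '[{"hand": 0.1,"travel": [0,0.006,0],"rotation": [0,0,0]}]'

```text
time: 8.22
eef_pos: [0.5103, 0.0463, 0.0761]
tcp_rot: [0.702, -0.089, 0.095, -0.701]
contact_force: [-3.0, 0.2, 12.8]
opening: 0.168
```

It touches the bottom with 12.8 N at z 0.0761, where 0.077 was expected. Release.

Call:
arm_command --steps '[{"hand": 0.3,"travel": [0,0,0],"rotation": [0,0,0]},{"hand": 0.35,"travel": [0,-0.003,0],"rotation": [0,0,0]},{"hand": 0.35,"travel": [0,0,0],"rotation": [0,0,0]}]'

```text
time: 8.6
eef_pos: [0.5087, 0.0469, 0.0759]
tcp_rot: [0.701, -0.091, 0.093, -0.701]
contact_force: [0.1, -0.1, 0.6]
opening: 0.348
```

```bash
python3 -c "
from vchk import *
im,d=ctrl.read_camera('scene'); cv2.imwrite('pics/s9.png',im)
s=ctrl.get_state();print(s['eef_pos'],s['contact_force'],s['opening'])
chk('pics/c9.png',s['eef_pos'][2]-.0485,im=im,k=10)
"
```

```text
[0.50861678 0.04687926 0.07584249] [0.17994082 0.23160421 0.04707262] 0.3430274826220755
```

View pics/c9.png

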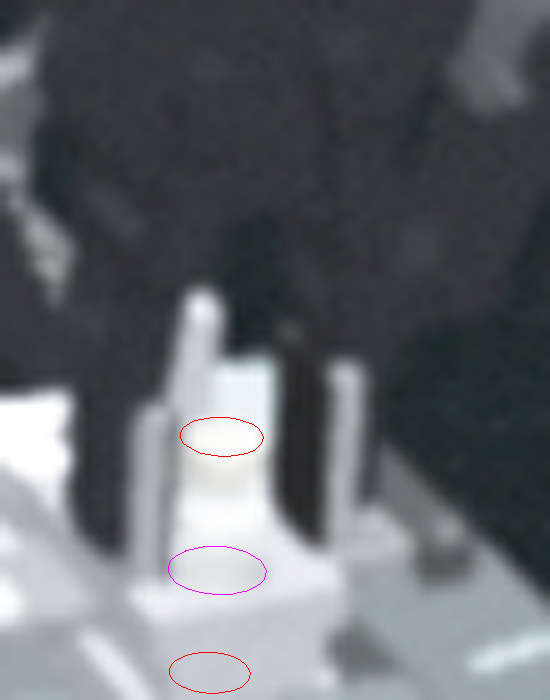

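The cap top sits exactly where a fully seated vial should (image ≈ (402,229)). I retreat upward, then move over to the tab.

Call:
arm_command --steps '[{"hand": 0.35,"travel": [0,-0.05,0],"rotation": [0,0,0]},{"hand": 0.4,"travel": [0,-0.1,0],"rotation": [0,0,0]},{"hand": 0.4,"travel": [0,-0.07,0],"rotation": [0,0,0]},{"hand": 0.4,"travel": [0,0,0],"rotation": [0,0,0]}]'

```text
time: 9.15
eef_pos: [0.5084, 0.0471, 0.1458]
tcp_rot: [0.701, -0.091, 0.093, -0.701]
contact_force: [-0.2, -0.0, 0.4]
opening: 0.402
```

```bash
python3 -c "
from vchk import *
im,d=ctrl.read_camera('scene'); cv2.imwrite('pics/s10.png',im)
chk('pics/c10.png',ctrl.get_state()['eef_pos'][2]-.0485,im=im,k=7,box=(350,190,450,275),xy=C-.028*EX[:2])
plan(np.r_[.536,.0388,.14],target(0),.4)
"
```

```text
dist [ 0.0283 -0.0084 -0.0046] turn [0.  0.  0.1] rows 1
{'hand': 0.4, 'travel': [0.098, 0.016, -0.003], 'rotation': [0.001, 0.002, 0.002]}
```

View pics/c10.png

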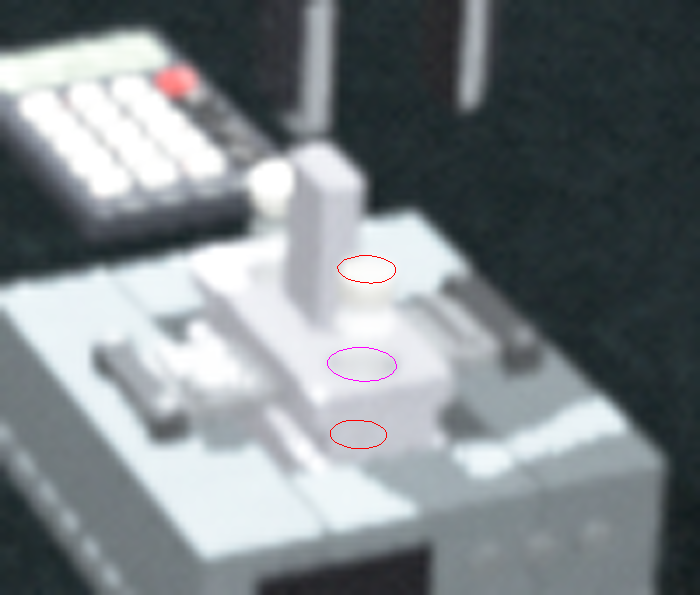

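The vial stands seated in the near bore, cap top at about (402,229). Now over the tab.

Call:
arm_command --steps '[{"hand": 0.4,"travel": [0.06,0,0],"rotation": [0,0,0]},{"hand": 0.4,"travel": [0.035,0,-0.003],"rotation": [0,0,0]},{"hand": 0.4,"travel": [0,0.06,0],"rotation": [0,0,0]},{"hand": 0.4,"travel": [0,0,0],"rotation": [0,0,0]}]'

```text
time: 9.7
eef_pos: [0.5325, 0.0391, 0.1217]
tcp_rot: [0.701, -0.094, 0.09, -0.701]
contact_force: [-0.4, 0.5, -0.6]
opening: 0.402
```

```bash
python3 -c "
from dots import *
run('pics/d11.png',350,170,450,260,k=7)
plan(np.r_[.536,.0388,.081],target(0),.4,dmax=.02)
"
```

```text
9.75 [0.5334 0.039  0.1229] 0.3986935780839829 [-0.3 -0.2 -0. ]
dist [ 0.0026 -0.0002 -0.0419] turn [ 0.1  0.  -0.2] rows 3
{'hand': 0.4, 'travel': [0.003, 0.046, 0.001], 'rotation': [0.001, 0.001, -0.003]}
{'hand': 0.4, 'travel': [0.003, 0.047, 0.001], 'rotation': [0.001, 0.001, -0.003]}
{'hand': 0.4, 'travel': [0.003, 0.047, 0.001], 'rotation': [0.001, 0.001, -0.003]}
```

View pics/d11.png

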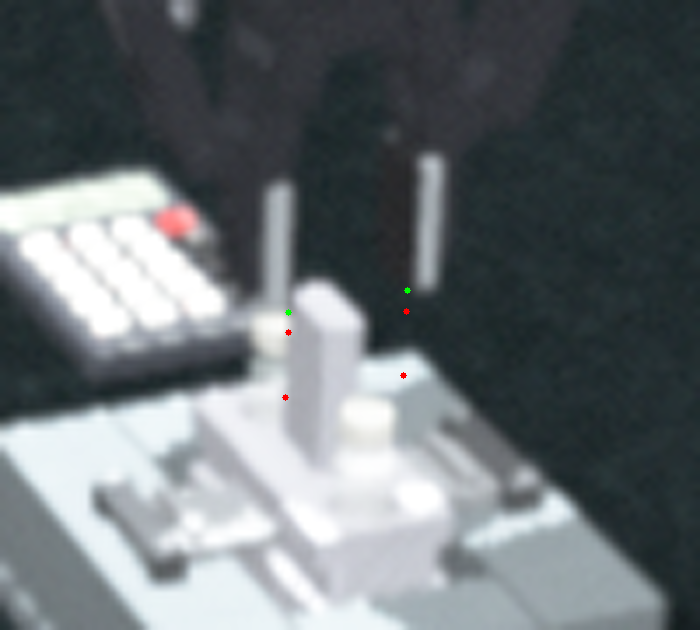

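Pads straddle the tab (pad tips at (389,214) and (411,211)). Shift about 2.6 mm in x and descend.

Call:
arm_command --steps '[{"hand": 0.4,"travel": [0.009,0.045,0.002],"rotation": [0.002,0,-0.006]},{"hand": 0.4,"travel": [0,0.046,0],"rotation": [0,0,0]},{"hand": 0.4,"travel": [0,0.04,0],"rotation": [0,0,0]},{"hand": 0.4,"travel": [0,0,0],"rotation": [0,0,0]}]'

```text
time: 10.25
eef_pos: [0.5351, 0.0393, 0.08]
tcp_rot: [-0.701, 0.093, -0.091, 0.701]
contact_force: [-0.4, 0.0, 1.0]
opening: 0.398
```

```bash
python3 -c "
from dots import *
run('pics/d12.png',350,170,450,260,k=7)
plan(np.r_[.536,.0388,.081],target(0),.4,dmax=.02)
"
```

```text
10.3 [0.5355 0.0392 0.0806] 0.39752594891070553 [ 0.5 -0.1  1.1]
dist [ 0.0005 -0.0004  0.0004] turn [ 0.   0.1 -0.1] rows 1
{'hand': 0.4, 'travel': [0.002, -0.001, -0.001], 'rotation': [0.0, 0.002, -0.003]}
```

View pics/d12.png

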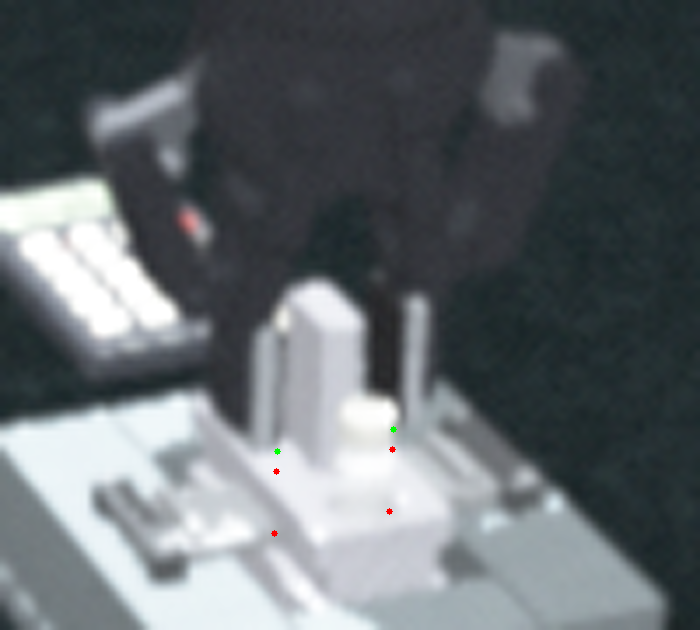

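Call:
arm_command --steps '[{"hand": 0.0,"travel": [0,0,0],"rotation": [0,0,0]},{"hand": 0.0,"travel": [0,0,0],"rotation": [0,0,0]},{"hand": 0.0,"travel": [0,0,0],"rotation": [0,0,0]},{"hand": 0.0,"travel": [0,0,0],"rotation": [0,0,0]},{"hand": 0.0,"travel": [0,0,0],"rotation": [0,0,0]}]' --grip_force 100

```text
time: 10.92
eef_pos: [0.5361, 0.0391, 0.0813]
tcp_rot: [-0.701, 0.092, -0.092, 0.701]
contact_force: [0.3, -0.1, -1.3]
opening: 0.129
```

```bash
python3 -c "
from dots import *
run('pics/d13.png',350,170,450,260,k=7)
s=ctrl.get_state();print(s['contact_force'],s['wrist_torque'])
plan(np.r_[.536,.0388,.081],target(0),.4,dmax=.02)
"
```

```text
10.975 [0.5361 0.0391 0.0813] 0.1257739146590393 [ 1.3  0.2 -1. ]
[ 1.28696969  0.21062493 -0.98149081] [ 0.01795183 -0.07472335 -0.03744746]
dist [-0.0001 -0.0003 -0.0003] turn [-0.   0.1  0. ] rows 1
{'hand': 0.4, 'travel': [0.0, 0.001, -0.001], 'rotation': [-0.0, 0.002, 0.001]}
```

View pics/d13.png

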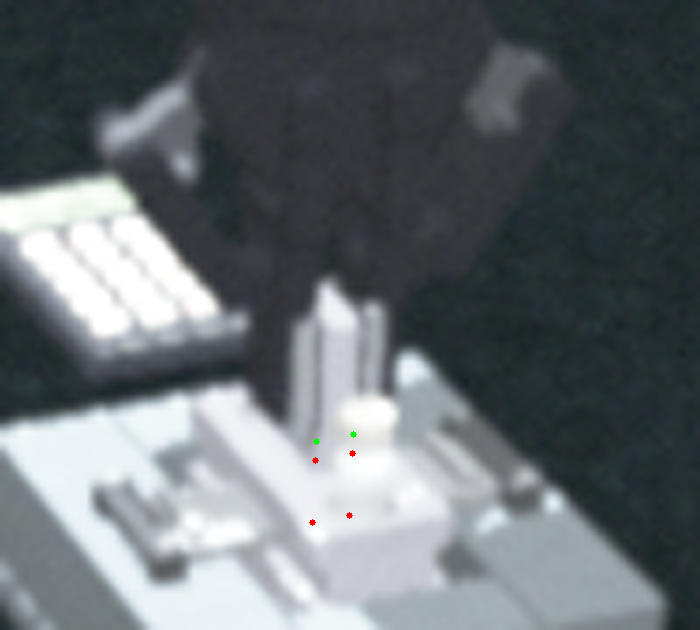

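Call:
arm_command --steps '[{"hand": 0.0,"travel": [0,0,0.006],"rotation": [-0.05,0,0]},{"hand": 0.0,"travel": [0,0,0.006],"rotation": [-0.05,0,0]}]'

```text
time: 11.22
eef_pos: [0.5367, 0.0412, 0.0815]
tcp_rot: [0.721, -0.094, 0.089, -0.68]
contact_force: [-1.2, -5.3, -0.2]
opening: 0.128
```

```bash
cat >> h.py <<'E'
def tilt():
    s=ctrl.get_state(); M=R.from_quat(s['tcp_rot']).as_matrix(); p=np.array(s['eef_pos'])
    rv=R.from_matrix(np.c_[EX,EY,[0,0,1]].T@M@target(0).T@np.c_[EX,EY,[0,0,1]]).as_rotvec()
    r=p-np.r_[C,.0813]; f=s['contact_force']
    a=-rv[0]
    foot=np.array([r@EY,p[2]])-71.3e-3*np.array([np.sin(a),np.cos(a)])
    print(round(s['time'],2),'tilt+y',round(a,4),'pitch/yaw',np.round(rv[1:],4),'dx,dy',np.round([r@EX,r@EY],4),'z',round(p[2],4),'foot y,z',np.round(foot,4),'F ex,ey,z',np.round([f@EX,f@EY,f[2]],1),'M',np.round(s['wrist_torque'],2),'op',round(s['opening'],3))
E
python3 -c "
from h import *
tilt()"
```

```text
11.22 tilt+y 0.0585 pitch/yaw [0.     0.0014] dx,dy [0.     0.0025] z 0.0815 foot y,z [-0.0016  0.0103] F ex,ey,z [ 0.2 -5.5 -0.2] M [-0.55  0.25 -0.04] op 0.128
```

Call:
arm_command --steps '[{"hand": 0.0,"travel": [0,0,0.011],"rotation": [-0.06,0,0]},{"hand": 0.0,"travel": [0,0,0.01],"rotation": [-0.06,0,0]}]'

```text
time: 11.48
eef_pos: [0.538, 0.0458, 0.0815]
tcp_rot: [0.745, -0.098, 0.085, -0.654]
contact_force: [-3.0, -5.0, 0.4]
opening: 0.125
```

```bash
python3 -c "
from h import *
tilt()"
```

```text
11.47 tilt+y 0.1294 pitch/yaw [0.0008 0.0016] dx,dy [0.0001 0.0073] z 0.0815 foot y,z [-0.0019  0.0108] F ex,ey,z [-1.6 -5.6  0.4] M [-0.17  0.26 -0.05] op 0.125
```

Call:
arm_command --steps '[{"hand": 0.0,"travel": [0,0,0.01],"rotation": [-0.05,0,0]},{"hand": 0.0,"travel": [0,0,0.006],"rotation": [-0.02,0,0]}]'

```text
time: 11.72
eef_pos: [0.5389, 0.049, 0.0819]
tcp_rot: [0.76, -0.1, 0.082, -0.637]
contact_force: [-2.4, -6.0, 1.1]
opening: 0.13
```

```bash
python3 -c "
from dots import *
tilt()
run('pics/d14.png',350,170,450,260,k=7)"
```

```text
11.72 tilt+y 0.1749 pitch/yaw [0.0021 0.0028] dx,dy [0.0001 0.0106] z 0.0819 foot y,z [-0.0018  0.0117] F ex,ey,z [-0.8 -6.5  1.1] M [-0.42  0.26 -0.03] op 0.13
11.775 [0.5389 0.049  0.0819] 0.12243049122045561 [-2.7 -4.8  2. ]
```

View pics/d14.png

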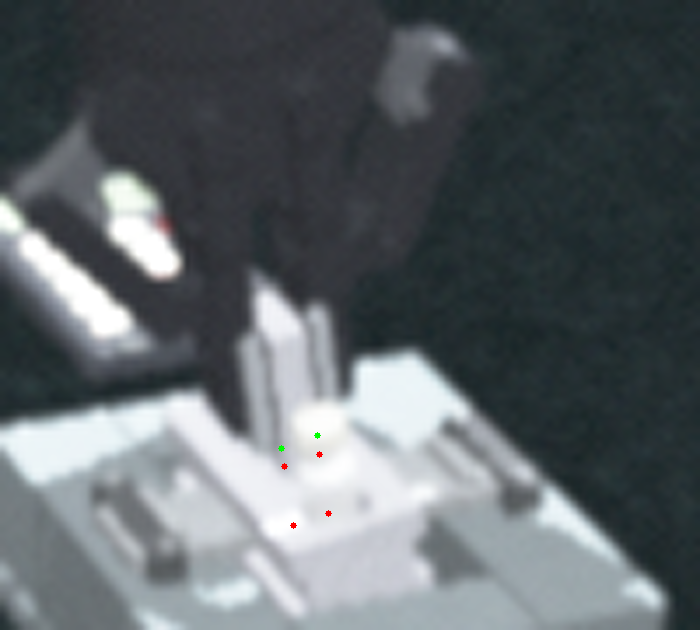

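The whole insert leans left with the tool, with the left shoe pushed. Now the other side.

Call:
arm_command --steps '[{"hand": 0.0,"travel": [0,0,-0.012],"rotation": [0.1,0,0]},{"hand": 0.0,"travel": [0,0,-0.012],"rotation": [0.1,0,0]},{"hand": 0.0,"travel": [0,0,-0.012],"rotation": [0.1,0,0]},{"hand": 0.0,"travel": [0,0,-0.008],"rotation": [0.06,0,0]}]'

```text
time: 12.28
eef_pos: [0.5347, 0.0385, 0.0813]
tcp_rot: [-0.695, 0.091, -0.09, 0.707]
contact_force: [-0.9, -0.2, -0.5]
opening: 0.122
```

```bash
python3 -c "
from h import *
tilt()"
```

```text
12.28 tilt+y -0.0162 pitch/yaw [0.0044 0.0051] dx,dy [-0.0012 -0.0006] z 0.0813 foot y,z [0.0006 0.0101] F ex,ey,z [-0.8 -0.4 -0.5] M [-0.13  0.06  0.05] op 0.122
```

Call:
arm_command --steps '[{"hand": 0.0,"travel": [0,0,-0.01],"rotation": [0.06,0,0]},{"hand": 0.0,"travel": [0,0,-0.01],"rotation": [0.06,0,0]},{"hand": 0.0,"travel": [0,0,-0.01],"rotation": [0.06,0,0]}]'

```text
time: 12.65
eef_pos: [0.5334, 0.0333, 0.0816]
tcp_rot: [-0.659, 0.087, -0.095, 0.741]
contact_force: [0.2, 1.5, -1.5]
opening: 0.131
```

```bash
python3 -c "
from h import *
tilt()"
```

```text
12.65 tilt+y -0.1169 pitch/yaw [0.0036 0.0041] dx,dy [-0.0011 -0.006 ] z 0.0816 foot y,z [0.0023 0.0107] F ex,ey,z [-0.2  1.5 -1.5] M [-0.42  0.15 -0.12] op 0.131
```

Call:
arm_command --steps '[{"hand": 0.0,"travel": [0,0,-0.012],"rotation": [0.06,0,0]},{"hand": 0.0,"travel": [0,0,-0.01],"rotation": [0.05,0,0]}]'

```text
time: 12.9
eef_pos: [0.5324, 0.0291, 0.0816]
tcp_rot: [-0.636, 0.083, -0.097, 0.761]
contact_force: [-0.0, 4.5, 1.7]
opening: 0.124
```

```bash
python3 -c "
from dots import *
tilt()
im,d=run('pics/d15.png',350,170,450,260,k=7)"
```

```text
12.9 tilt+y -0.1781 pitch/yaw [0.0038 0.0046] dx,dy [-0.001  -0.0103] z 0.0816 foot y,z [0.0023 0.0114] F ex,ey,z [-1.2  4.3  1.7] M [ 0.03  0.23 -0.04] op 0.124
12.95 [0.5323 0.0288 0.0817] 0.12361135376745962 [0.  5.4 1.3]
```

View pics/d15.png

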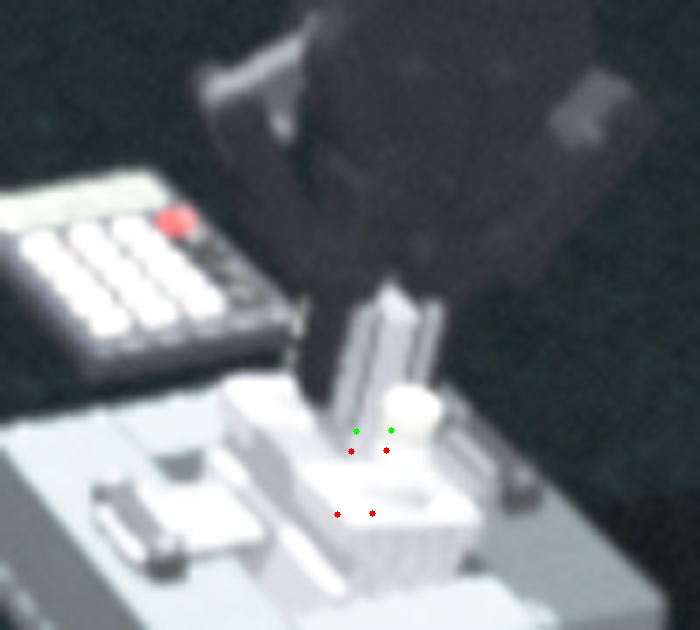

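The right shoe has been pushed and the left shoe's nose now stands clear of the block. Back upright.

Call:
arm_command --steps '[{"hand": 0.0,"travel": [0,0,0.0115],"rotation": [-0.11,0,0]},{"hand": 0.0,"travel": [0,0,0.0115],"rotation": [-0.11,0,0]},{"hand": 0.0,"travel": [0,0,0.0115],"rotation": [-0.11,0,0]},{"hand": 0.0,"travel": [0,0,0],"rotation": [0,0,0]}]'

```text
time: 13.45
eef_pos: [0.5345, 0.0387, 0.0813]
tcp_rot: [-0.701, 0.093, -0.09, 0.701]
contact_force: [-0.9, 0.4, 1.6]
opening: 0.13
```

```bash
python3 -c "
from dots import *
tilt()
im,d=run('pics/d16.png',350,170,450,260,k=7)
plan(np.r_[.536,.0388,.0813],target(0),0)
for n in ('scene','top'):
    im,d=ctrl.read_camera(n); cv2.imwrite(f'pics/{n}16.png',im)
"
```

```text
13.45 tilt+y 0.0003 pitch/yaw [0.0041 0.0034] dx,dy [-0.0015 -0.0005] z 0.0813 foot y,z [-0.0005  0.01  ] F ex,ey,z [-1.   0.1  1.6] M [ 0.08  0.14 -0.03] op 0.13
13.5 [0.5344 0.0386 0.0813] 0.1320697265421991 [-0.5  1.2 -0.3]
dist [0.0016 0.0002 0.    ] turn [-0.   0.1 -0.2] rows 1
{'hand': 0, 'travel': [0.005, -0.0, 0.002], 'rotation': [-0.001, 0.005, -0.008]}
```

View pics/d16.png

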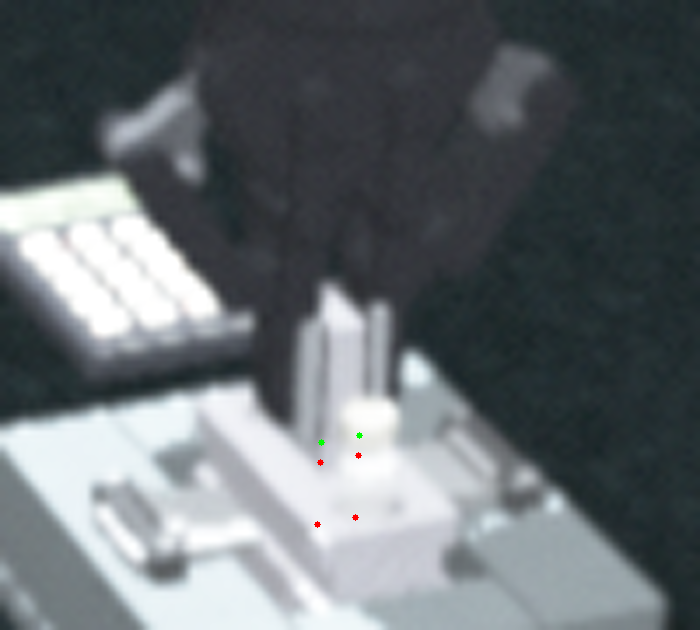

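Upright again. I test the lift with small steps while watching the force.

Call:
arm_command --steps '[{"hand": 0.0,"travel": [0.004,-0.008,0.001],"rotation": [0,0.004,-0.006]},{"hand": 0.0,"travel": [0,-0.01,0],"rotation": [0,0,0]}]'

```text
time: 13.85
eef_pos: [0.5341, 0.0377, 0.085]
tcp_rot: [-0.7, 0.094, -0.092, 0.702]
contact_force: [1.8, 1.0, -6.0]
opening: 0.125
```

```bash
python3 -c "
from h import *
tilt()"
```

```text
13.85 tilt+y -0.0016 pitch/yaw [ 0.0041 -0.0023] dx,dy [-0.0015 -0.0016] z 0.085 foot y,z [-0.0015  0.0137] F ex,ey,z [ 1.5  1.5 -6. ] M [ 0.22 -0.26  0.05] op 0.125
```

Call:
arm_command --steps '[{"hand": 0.0,"travel": [0.002,-0.01,0.004],"rotation": [0,0,0]},{"hand": 0.0,"travel": [0,-0.01,0],"rotation": [0,0,0]}]'

```text
time: 14.1
eef_pos: [0.5342, 0.0382, 0.0905]
tcp_rot: [-0.7, 0.095, -0.091, 0.702]
contact_force: [0.4, -1.0, -4.3]
opening: 0.126
```

```bash
python3 -c "
from h import *
tilt()"
```

```text
14.1 tilt+y -0.0008 pitch/yaw [ 0.0062 -0.0029] dx,dy [-0.0016 -0.0011] z 0.0905 foot y,z [-0.001   0.0192] F ex,ey,z [ 0.6 -0.9 -4.3] M [-0.04  0.02  0.04] op 0.126
```

It is up 9 mm with only its weight (4.3 N) on the wrist, so it's free. Continue.

Call:
arm_command --steps '[{"hand": 0.0,"travel": [0,-0.02,0.002],"rotation": [0,0,-0.01]},{"hand": 0.0,"travel": [0,-0.03,0],"rotation": [0,0,0]},{"hand": 0.0,"travel": [0,-0.03,0],"rotation": [0,0,0]},{"hand": 0.0,"travel": [0,-0.03,0],"rotation": [0,0,0]},{"hand": 0.0,"travel": [0,-0.03,0],"rotation": [0,0,0]}]'

```text
time: 14.72
eef_pos: [0.5342, 0.0386, 0.1355]
tcp_rot: [-0.701, 0.094, -0.093, 0.701]
contact_force: [0.3, -1.0, -4.8]
opening: 0.125
```

```bash
python3 -c "
from h import *
tilt()
plan(np.r_[.536,.0388,.154],target(0),0)"
```

```text
14.72 tilt+y -0.0005 pitch/yaw [ 0.0008 -0.0029] dx,dy [-0.0017 -0.0006] z 0.1355 foot y,z [-0.0006  0.0642] F ex,ey,z [ 0.5 -0.8 -4.8] M [-0.03 -0.03 -0.07] op 0.125
dist [0.0018 0.0002 0.0185] turn [-0.  -0.2 -0. ] rows 1
{'hand': 0, 'travel': [0.006, -0.062, 0.002], 'rotation': [-0.001, -0.006, -0.002]}
```

Call:
arm_command --steps '[{"hand": 0.0,"travel": [0,-0.03,0],"rotation": [0,-0.005,0]},{"hand": 0.0,"travel": [0,-0.02,0],"rotation": [0,0,0]},{"hand": 0.0,"travel": [0,-0.006,0],"rotation": [0,0,0]},{"hand": 0.0,"travel": [0,0,0],"rotation": [0,0,0]},{"hand": 0.0,"travel": [0,0,0],"rotation": [0,0,0]},{"hand": 0.0,"travel": [0,0,0],"rotation": [0,0,0]}]'

```text
time: 15.48
eef_pos: [0.5341, 0.0386, 0.1537]
tcp_rot: [-0.701, 0.093, -0.092, 0.701]
contact_force: [-0.5, -0.6, -5.0]
opening: 0.128
```

```bash
python3 -c "
from h import *
tilt()
im,d=ctrl.read_camera('scene'); cv2.imwrite('pics/s20.png',im)
cv2.imwrite('pics/z20.png',cv2.resize(im[140:290,310:470],None,fx=4,fy=4,interpolation=cv2.INTER_CUBIC))
P,u,v=cloud('scene',d)
k=(np.abs(P[:,0]-.536)<.06)&(np.abs(P[:,1]-.039)<.05)&(P[:,2]>.068)&(P[:,2]<.16)
print(np.histogram(P[k][:,2],bins=np.arange(.068,.16,.004)))
tilt(); print(ctrl.get_state()['dq'])
"
```

```text
15.47 tilt+y -0.0006 pitch/yaw [ 0.0005 -0.0002] dx,dy [-0.0018 -0.0006] z 0.1537 foot y,z [-0.0006  0.0824] F ex,ey,z [-0.3 -0.7 -5. ] M [-0.07  0.   -0.13] op 0.128
(array([  0,   0,   0,   2,   8,  56,  69,  78,  78,  67,  81,  76,  83,
       121,  60,  34,  69,  81, 260,  50,  25,  37]), array([0.068, 0.072, 0.076, 0.08 , 0.084, 0.088, 0.092, 0.096, 0.1  ,
       0.104, 0.108, 0.112, 0.116, 0.12 , 0.124, 0.128, 0.132, 0.136,
       0.14 , 0.144, 0.148, 0.152, 0.156]))
15.53 tilt+y -0.0005 pitch/yaw [ 0.0006 -0.0001] dx,dy [-0.0018 -0.0007] z 0.1537 foot y,z [-0.0006  0.0824] F ex,ey,z [ 0.2 -0.4 -4. ] M [ 0.01  0.06 -0.02] op 0.126
[ 0.00197688 -0.00064419 -0.00103471  0.01091469  0.00060475  0.08996295]
```

View pics/z20.png

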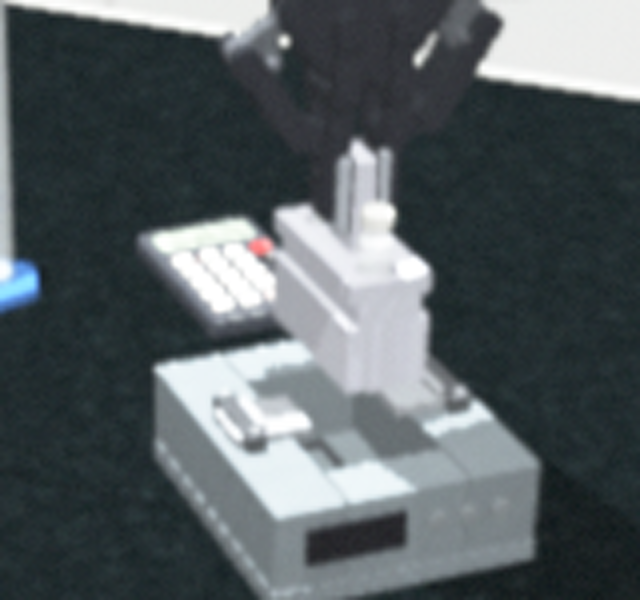

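View pics/s20.png

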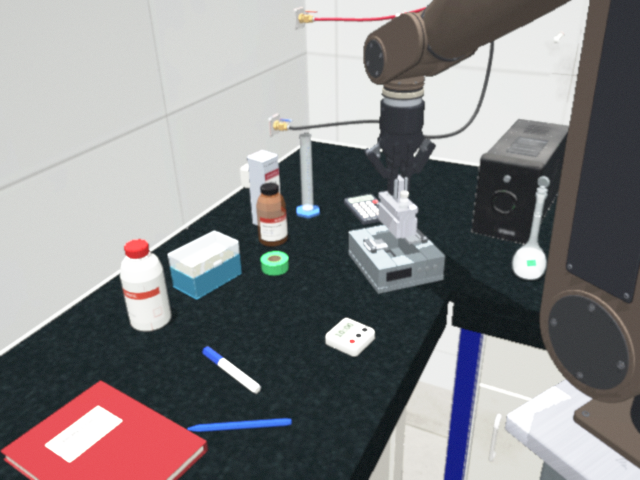

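The insert hangs upright about 2 cm above the straps, with the near vial in it (cap at (404,194)). The finger hides the far vial here, so I check for it in the top view and confirm that the arm is still.

```bash
python3 -c "
from h import *
im,d=ctrl.read_camera('top'); cv2.imwrite('pics/t20.png',im)
P,u,v=cloud('top',d)
c=C+.028*EX[:2]-[.0018,0]
k=(np.hypot(P[:,0]-c[0],P[:,1]-c[1])<.012)
print(k.sum(),np.round(np.percentile(P[k][:,2],[5,50,95]),3) if k.any() else 0)
im,d=ctrl.read_camera('scene');P,u,v=cloud('scene',d)
q=proj('scene',[np.r_[c,.165],np.r_[c,.171]]);print(q)
cv2.imwrite('pics/z21.png',cv2.resize(cv2.imread('pics/t20.png')[190:300,320:440],None,fx=5,fy=5,interpolation=cv2.INTER_CUBIC))
cv2.imwrite('pics/z22.png',cv2.resize(im[170:215,375:425],None,fx=12,fy=12,interpolation=cv2.INTER_CUBIC))
for n in range(3):
    s=ctrl.get_state(); print(np.round(s['dq'],3)); ctrl.read_camera('top')
"
```

```text
206 [0.415 0.428 0.434]
[[391.15907886 183.07616082]
 [391.28150622 180.07738071]]
[ 0.    -0.002 -0.003  0.     0.001  0.125]
[ 0.002 -0.003 -0.001 -0.007 -0.001  0.112]
[-0.    -0.001 -0.002 -0.011 -0.001  0.088]
```

View pics/z21.png

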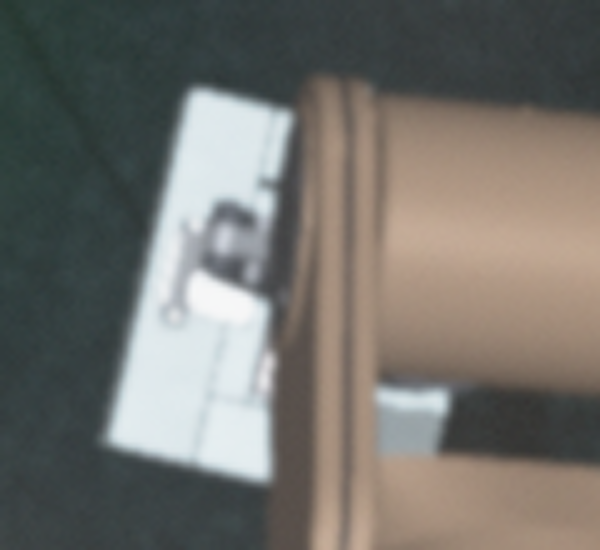

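View pics/z22.png

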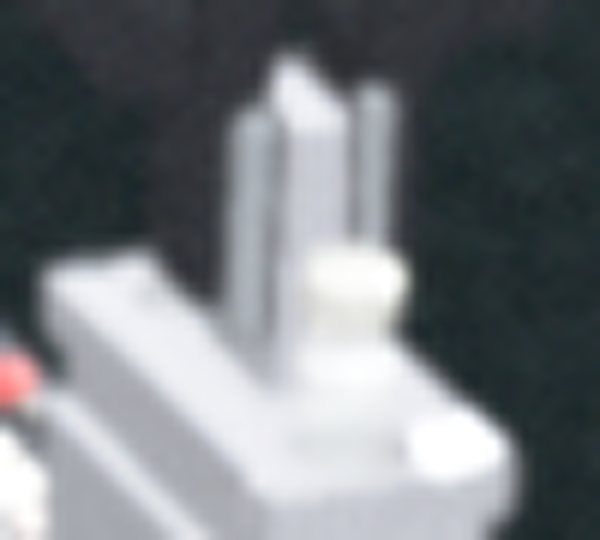

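```bash
python3 -c "
from h import *
for n in range(6):
    s=ctrl.get_state(); print(round(s['time'],3),np.round(s['dq'][5],3),s['qpos'][5],np.round(s['tcp_rot'],4),np.round(s['eef_pos'],4)); ctrl.read_camera('scene')
"
```

```text
15.775 0.047 -1.4269337008316114 [-0.7008  0.0922 -0.0924  0.7013] [0.5344 0.0386 0.1541]
15.825 -0.008 -1.4269399628670165 [-0.7008  0.0922 -0.0924  0.7013] [0.5344 0.0386 0.1541]
15.875 -0.062 -1.4269678197522226 [-0.7008  0.0922 -0.0924  0.7013] [0.5344 0.0386 0.1541]
15.925 -0.106 -1.4268915795111132 [-0.7008  0.0922 -0.0925  0.7013] [0.5344 0.0386 0.1542]
15.975 -0.127 -1.4268930125133668 [-0.7008  0.0922 -0.0924  0.7013] [0.5344 0.0386 0.1542]
16.025 -0.12 -1.4268270469621942 [-0.7008  0.0922 -0.0925  0.7013] [0.5344 0.0386 0.1542]
```

Joint positions are steady. The speed reading of joint 6 swings slowly while its angle does not move, so I take it as a sensor artefact. Handing in.

```bash
python3 -c "
from h import *
tilt(); print(ctrl.sign_off())"
```

```text
16.07 tilt+y -0.0007 pitch/yaw [-0.0004 -0.0001] dx,dy [-0.0015 -0.0006] z 0.1542 foot y,z [-0.0006  0.0829] F ex,ey,z [ 0.8  0.2 -4.5] M [ 0.04 -0.    0.01] op 0.126
the job is handed in; nothing more can be done
None
```

I stood the loose vial in the empty bore and let go. Then I took the insert by its tab, rocked it about 0.175 rad to each side, and lifted it out upright. I handed the job in at 16.1 s with the gripper still holding it.

**Vial:** It met the bottom of the bore with 12.8 N, at 0.0761 m against the 0.077 m expected. After release, its cap sat in the picture where a fully seated vial should.

**Insert:** The foot is at about 0.083 m, which is 2 cm above the straps. Tilt is below 0.001 rad. The wrist carries 4.5 N, about the weight of the insert and both vials. Shoe travel was not measured directly: the left shoe was seen clear of the block, and the lift met no stop.

**Bystanders:** In the last scene picture I saw nothing on the bench out of place, judged by eye rather than measured.

**Disagreements and gaps:**
- **Fingertips:** the depth picture showed them level with the reported TCP, not 25 mm ahead as the text says. I set both grasp heights by the picture.
- **Joint 6:** its speed reading swung by about ±0.12 rad/s, but its measured angle changed by only about 0.0001 rad, so I took the arm as still.
- **Far vial:** the gripper hid it in the last pictures from both cameras. I last saw it, only partly, while the insert leaned right, so I have no direct view of it after the lift.

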